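Line up the charger bricks and close the charging shelf

ROBOT

A 6-joint arm with a two-finger parallel gripper is mounted at the origin on the work surface. World frame = base frame: x ahead of the robot, y to its left, z up, the work surface at z = 0. Lengths are in m, angles in rad, forces in N, time in s.
With the tool pointing down it reaches from about 0.35 to 0.975 m from the base axis. Payload 4.9 kg.
Tool frame: the origin (TCP) lies between the finger pads; the fingertips stand 19 mm ahead of it and the grasp point (between the pads) is the TCP; z points along the fingers, y is the direction in which the jaws open and shut (so a half turn about z gives the same grasp; the last joint's range is limited). The gripper opens to 85 mm and grips with 20 to 120 N. Pads are 22 mm wide; open, the fingers measure 114 mm over their backs; the gripper's body (76 mm by 85 mm) begins 54 mm behind the grasp point. The pads swing forward as they close: fully open they stand 13 mm farther back than shut.
Start: joints at [-1.36, 0.053, 1.613, -0, 1.476, -0.119], TCP at [0.202, -0.591, 0.25] pointing down, gripper open.
Joint ranges: [-3.01, 3.01], [-1.01, 2.22], [0.06, 2.58], [-1.02, 4.17], [0.09, 2.62], [-3.14, 3.14]. Speed limits (rad/s): [2.57, 2.57, 3.14, 3.14, 3.14, 3.14].

INTERFACE

Orientations are given as a unit quaternion [w, x, y, z].
In Python, from plant import state, grab_frame, calibration, job_done gives the robot as it stands. The module is installed in compiled form; this text tells all that it offers.
- The arm moves only by the tool servo_tool, never from a script. Its argument "deltas" is a list that holds one entry, the list of rows, each a list of 5 numbers: the finger opening in mm, from 0 to 85.4, then the shift along the world's x, y, z in mm, then the turn about the world's z in units of 6 degrees (1.0 is 6 degrees). A call has 1 to 5 rows; each row is the pose to reach, as a shift and turn from the pose commanded when the call began; what a row does not reach only later rows make up. A row lasts 1/8 s, in which the tool goes at most 62.5 mm and 10.7 degrees, less where a joint would pass 70% of its speed; a pose out of reach is approached as far as the arm can. A call with a gripper value outside its range is refused whole. The fingers move at their own pace and stop on an object; the grip force is fixed at half the most. Time passes only in rows, so rows that repeat a pose let the fingers close. It gives the time, the measured TCP pose, the force and the opening at its end, in the units of the state.
- state(): the state, without advancing time (a new reading comes with each control period).
- grab_frame(name): name is "scene" or "top"; returns the picture (384x512x3 uint8, red, green, blue); there is no depth.
- calibration(name): a dict with "intrinsics" (3x3 intrinsics, pixels), "world_from_camera" (4x4, takes a point from camera to world coordinates). Camera axes: x right, y down, z forward; pixel columns grow to the right and rows downward; lengths in m; the calibration is good to about 2 mm. A picture is of the moment at which its call begins. calibration takes no time and is no camera call.
- job_done(): hands the job in, once; it reports no verdict.
The state is a dict: "time": time; "joint_pos": joint angles; "joint_vel": joint speeds; "joint_efforts": joint torques, N m; "tool_pos": TCP position; "tool_rot": TCP orientation; "contact_force": force on the tool from outside, world axes, zero at the start; "ft_torque": the same for the moment, N m; "gripper_width": opening from 0.0 (shut) to 1.0 (fully open).
Only numpy, scipy, OpenCV 4.12 (cv2) and the standard library are available. Lean on these libraries where they do the work, as an engineer would, in place of code of your own. Each camera call takes 0.05 s, during which the arm holds its last target.

TASK

Tidy the charging shelf: hold the straightedge by its black grip and use its edge, never the gripper itself, to push all the silver charger bricks into one straight, square row with their socket faces standing on the white strip; then slide the straightedge flat into the slot of its wooden holder, fully home, and let go. Also, before or after, set the white lid into the opening of the cable box and press it down until it sits level and flush with the rim. Leave the tablet stand, ring cone and tracker disc where they are.

Things in the scene. Friction and masses are not known exactly. Their poses are not given: they have to be found in the camera images.
- strip: the white strip inlaid flush in the cork, 12 mm wide, 460 mm long, no height. Origin: its middle, at the cork surface; y runs along the strip, x across it, away from the robot
- brick1: silver laptop charger brick, a block 64 mm deep, 48 mm wide, 28 mm high, about 0.2 kg, loose on the cork, with a dark socket in the 48 mm wide face turned to the robot's side. Origin: middle of the lower edge of that socket face; x runs from there back through the brick (so the far face is at x = 64 mm), y along the face, z up. May be absent.
- brick2: silver laptop charger brick, a block 64 mm deep, 48 mm wide, 28 mm high, about 0.2 kg, loose on the cork, with a dark socket in the 48 mm wide face turned to the robot's side. Origin: middle of the lower edge of that socket face; x runs from there back through the brick (so the far face is at x = 64 mm), y along the face, z up. May be absent.
- brick3: silver laptop charger brick, a block 64 mm deep, 48 mm wide, 28 mm high, about 0.2 kg, loose on the cork, with a dark socket in the 48 mm wide face turned to the robot's side. Origin: middle of the lower edge of that socket face; x runs from there back through the brick (so the far face is at x = 64 mm), y along the face, z up. May be absent.
- brick4: silver laptop charger brick, a block 64 mm deep, 48 mm wide, 28 mm high, about 0.2 kg, loose on the cork, with a dark socket in the 48 mm wide face turned to the robot's side. Origin: middle of the lower edge of that socket face; x runs from there back through the brick (so the far face is at x = 64 mm), y along the face, z up. May be absent.
- brick5: silver laptop charger brick, a block 64 mm deep, 48 mm wide, 28 mm high, about 0.2 kg, loose on the cork, with a dark socket in the 48 mm wide face turned to the robot's side. Origin: middle of the lower edge of that socket face; x runs from there back through the brick (so the far face is at x = 64 mm), y along the face, z up. May be absent.
- edge_mid (a point): straightedge: flat metal blade 160 mm long (y), 70 mm wide (x), 8 mm thick, with a black upright grip fin along the middle of its top, 90 mm long (y), 12 mm thick (x), its top 62 mm above the blade's underside; about 0.28 kg, same either way round. This point is its centre, 31 mm above the underside; the long pushing edges are at x = +35 and -35 mm
- slot (a point): fixed wooden holder 190 mm wide, 23 mm high: an apron floor 6 mm above the cork, ending in a slot 24 mm deep, 166 mm wide (y), 12 mm high, open towards the robot's side. This point: on the floor, middle of the slot's end wall; x points into the slot (mouth at x = -24, apron to x = -80 mm). Home, the straightedge's long edge meets the end wall (its centre at x = -35 mm), blade flat on the floor
- box_seat (a point): fixed low grey cable box 118 mm (x) by 148 mm (y), rim 32 mm above the cork, with an opening 98 mm (x) by 128 mm (y) for the lid. This point: middle of the opening, at seat level 10 mm below the rim. Two grey pads, 16 mm wide, at y = +44 and -44 mm, stand 6 mm above the seat; each gives way downward at about 4 N and stays down
- lid_mid (a point): the white lid of the cable box, a loose plate 92 mm (x) by 122 mm (y), 10 mm thick, with an upright grip fin along the middle of its top, 60 mm long (y), 12 mm thick (x), its top 45 mm above the underside. About 0.16 kg. This point is its centre, 22.5 mm above the underside. Seated, its plate is flush with the rim of the box
- stand: aluminium tablet stand folded flat, 95 x 115 x 15 mm, a bystander; origin at the centre of its underside
- cone: white ceramic ring cone, 78 mm high, 76 mm across, a bystander; origin at the centre of its underside
- tracker: white tracker disc, 44 mm across, 9 mm high, a bystander; origin at the centre of its underside
Not all that is in view belongs to the job. Of the things that look like the part that bears slot, the smaller one is meant. Leave any green look-alike of the brick2 alone.

How it is judged:
By the outcome, as a careful person would: the job done as asked, in the order asked, and still so for the second after the job is handed in, with the robot touching nothing.
Of brick1, brick2, brick3, brick4, brick5 only 3 to 5 are there at a start; the rules pass over those that are not, and their reading is None.
At some moment in a run one of brick1, brick2, brick3, brick4, brick5 may be knocked a few centimetres aside while the robot is not near it.
It also fails if it takes over 210 s, if anything falls off the work surface, if the arm or the gripper's body presses on something with over 40 N, if the wrist force passes 120 N, or if a joint passes its speed limit or range.

## Working session

There is one attempt and no reset: what is moved stays moved. The work goes in short steps, Python scripts to look and compute and a tool call to move; the robot and the scene stay as the last step left them, time stands still between calls to the robot, and variables do not carry over. Pictures are saved under pics/ and viewed, and the job is handed in when it is done.

Besides the shell and the picture viewer there is one more tool, called after "Emit:" by a JSON object that holds its "method" and its "body", one argument or row to a line. servo_tool: Moves the arm, as the interface text tells. Its arguments: {"type":"object","properties":{"deltas":{"type":"array","items":{"type":"array","items":{"type":"array","items":{"type":"number"}}}}},"required":["deltas"]}

```bash
mkdir -p pics; ls; cat > h.py <<'E'
import numpy as np, cv2
from plant import state, grab_frame, calibration, job_done
def snap(n,f): 
    im=grab_frame(n); cv2.imwrite('pics/'+f,im[:,:,::-1]); return im
def ray(n,uv):
    c=calibration(n);K=np.array(c['intrinsics']);T=np.array(c['world_from_camera'])
    d=T[:3,:3]@np.linalg.inv(K)@np.array([uv[0],uv[1],1.]);return T[:3,3],d
def onz(n,uv,z):
    o,d=ray(n,uv);t=(z-o[2])/d[2];return o+t*d
def proj(n,p):
    c=calibration(n);K=np.array(c['intrinsics']);T=np.linalg.inv(np.array(c['world_from_camera']))
    q=K@(T[:3,:3]@np.array(p,float)+T[:3,3]);return q[:2]/q[2]
E
python3 - <<'E'
from h import *
for n in('scene','top'):
    snap(n,n+'0.png');c=calibration(n);print(np.round(c['intrinsics'],1).tolist(),np.round(c['world_from_camera'],3).tolist())
print(state())
E
```

```text
pics
[[376.0, 0.0, 261.8], [0.0, 376.0, 190.3], [0.0, 0.0, 1.0]] [[-0.135, 0.585, -0.799, 1.222], [0.991, 0.061, -0.123, 0.104], [-0.024, -0.808, -0.588, 0.625], [0.0, 0.0, 0.0, 1.0]]
[[410.4, 0.0, 258.2], [0.0, 410.4, 195.1], [0.0, 0.0, 1.0]] [[-0.012, -0.998, 0.07, 0.406], [-1.0, 0.012, -0.0, 0.0], [-0.001, -0.07, -0.998, 1.265], [0.0, 0.0, 0.0, 1.0]]
{'time': 0.1, 'joint_pos': array([-1.35999487e+00,  5.33054830e-02,  1.61414356e+00,  1.55112144e-05,
        1.47601588e+00, -1.19006350e-01]), 'joint_vel': array([ 0.00108886, -0.00028943, -0.00420515,  0.0017538 ,  0.00251215,
        0.00064719]), 'joint_efforts': array([-5.34399587e-04, -3.94905889e+01, -3.71364284e+01, -1.22368897e-04,
        3.91806301e-03, -2.28465524e-05]), 'tool_pos': array([ 0.20230278, -0.59079673,  0.2491847 ]), 'tool_rot': array([-9.35505151e-04,  9.86433824e-01,  1.64156736e-01, -3.52393281e-05]), 'contact_force': array([-0.57916674, -0.23549303, -0.13413762]), 'ft_torque': array([0.00612723, 0.07867378, 0.06498985]), 'gripper_width': 1.0011720177583099}
```

View pics/top0.png

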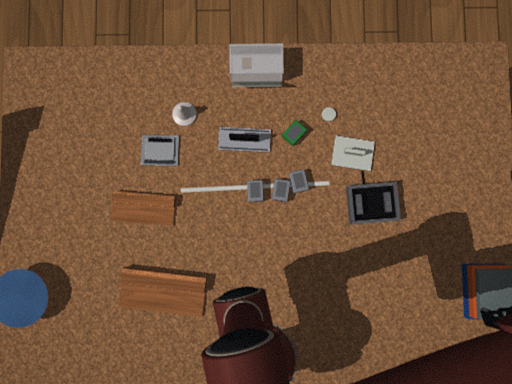

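View pics/scene0.png

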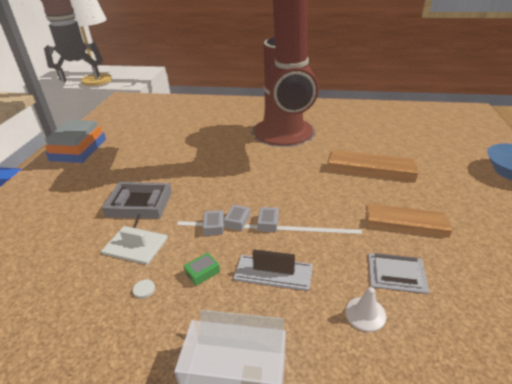

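```bash
python3 - <<'E'
import cv2
im=cv2.imread('pics/top0.png');cv2.imwrite('pics/top0c.png',cv2.resize(im[100:240,100:420],None,fx=2.5,fy=2.5,interpolation=cv2.INTER_CUBIC))
cv2.imwrite('pics/top0d.png',cv2.resize(im[120:220,170:340],None,fx=4.7,fy=4.7,interpolation=cv2.INTER_CUBIC))
im=cv2.imread('pics/scene0.png');cv2.imwrite('pics/scene0c.png',cv2.resize(im[170:300,90:340],None,fx=3.2,fy=3.2,interpolation=cv2.INTER_CUBIC))
E
```

```text
(no output)
```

View pics/top0d.png

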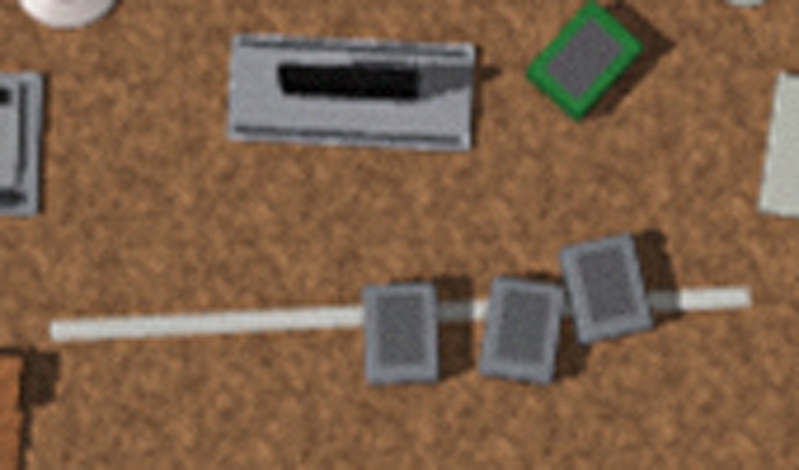

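View pics/scene0c.png

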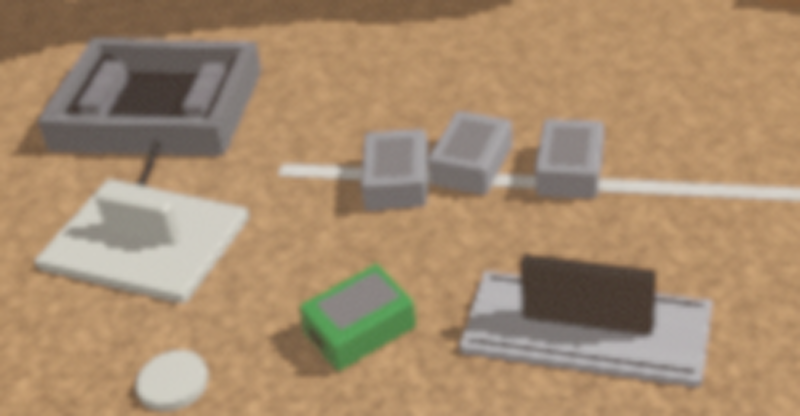

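View pics/top0c.png

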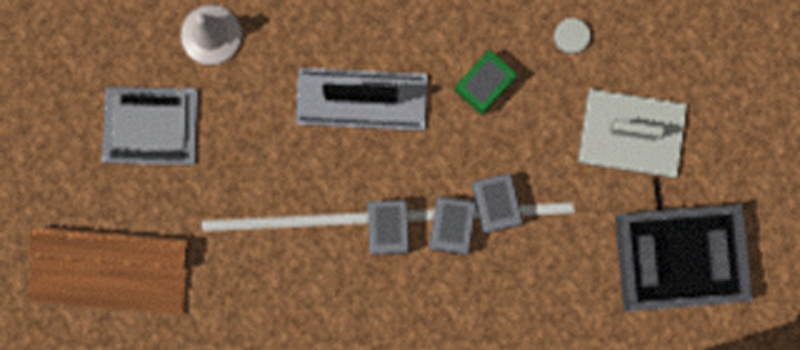

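```bash
cat >> h.py <<'E'
def rect(n,mask,z,minA=60):
    out=[]
    cs,_=cv2.findContours(mask.astype(np.uint8),cv2.RETR_EXTERNAL,cv2.CHAIN_APPROX_NONE)
    for c in cs:
        if cv2.contourArea(c)<minA: continue
        pts=np.array([onz(n,p,z)[:2] for p in c[:,0,:].astype(float)])*1000
        (cx,cy),(w,h),a=cv2.minAreaRect(pts.astype(np.float32))
        m=c[:,0,:].mean(0)
        out.append((m.round(0).tolist(),[round(cx,1),round(cy,1)],[round(w,1),round(h,1)],round(a,1)))
    return out
E
python3 - <<'E'
from h import *
im=cv2.imread('pics/top0.png');hsv=cv2.cvtColor(im,cv2.COLOR_BGR2HSV)
for n,p in dict(cork=(210,170),strip=(215,188),strip2=(320,184),brickrim=(251,182),brick=(256,190),blade=(225,145),lid=(340,160),box=(352,205),hold=(143,200),hold2=(143,218),stand=(150,150)).items(): print(n,im[p[1],p[0]],hsv[p[1],p[0]])
roi=np.zeros(im.shape[:2],bool);roi[95:240,100:420]=1
S=hsv[...,1];V=hsv[...,2];H=hsv[...,0]
grey=(S<75)&roi&(V>60)
cv2.imwrite('pics/mask.png',cv2.resize((grey*255).astype(np.uint8)[95:240,100:420],None,fx=2.5,fy=2.5,interpolation=0))
E
```

```text
cork [ 68 100 142] [ 13 133 142]
strip [186 192 191] [ 35   8 192]
strip2 [185 193 191] [ 38  11 193]
brickrim [114 111 108] [105  13 114]
brick [93 93 92] [90  3 93]
blade [149 140 141] [123  15 149]
lid [170 179 178] [ 33  13 179]
box [84 79 79] [120  15  84]
hold [ 52  86 135] [ 12 157 135]
hold2 [ 52  84 130] [ 12 153 130]
stand [142 139 140] [130   5 142]
```

View pics/mask.png

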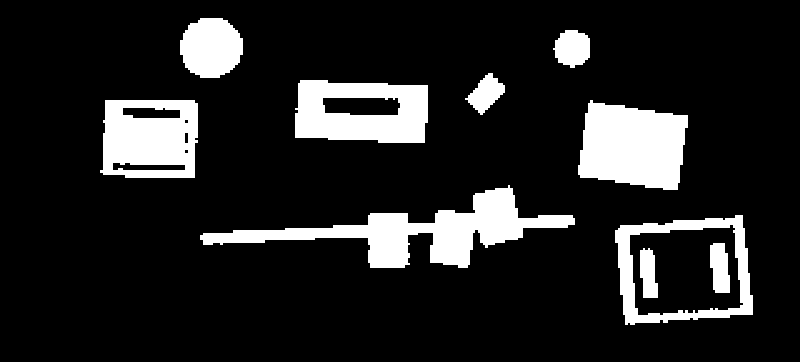

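```bash
cat >> h.py <<'E'
def segs(im,lo,hi,z,roi,n='top',smax=75,minA=60,k=5,close=3):
    """im BGR; returns rects using k x upscaled picture"""
    x0,y0,x1,y1=roi;c=im[y0:y1,x0:x1]
    u=cv2.resize(c,None,fx=k,fy=k,interpolation=cv2.INTER_CUBIC);hs=cv2.cvtColor(u,cv2.COLOR_BGR2HSV)
    m=((hs[...,1]<smax)&(hs[...,2]>=lo)&(hs[...,2]<=hi)).astype(np.uint8)
    if close:
        m=cv2.morphologyEx(m,cv2.MORPH_OPEN,np.ones((close*k//2*1+1,)*2,np.uint8))
    out=[]
    cs,_=cv2.findContours(m,cv2.RETR_EXTERNAL,cv2.CHAIN_APPROX_NONE)
    for q in cs:
        if cv2.contourArea(q)<minA*k*k: continue
        p=(q[:,0,:]+.5)/k-.5+np.array([x0,y0])
        w=np.array([onz(n,t,z)[:2] for t in p])*1000
        (cx,cy),(a,b),ang=cv2.minAreaRect(w.astype(np.float32))
        if a<b: a,b,ang=b,a,ang-90   # ang: direction of long side
        ang=(ang+90)%180-90
        out.append((np.round(p.mean(0)).tolist(),[round(cx,1),round(cy,1)],[round(a,1),round(b,1)],round(ang,1)))
    return out
E
python3 - <<'E'
from h import *
im=cv2.imread('pics/top0.png')
pr=lambda t,l:[print(t,x) for x in l]
pr('strip',segs(im,150,255,0,(175,170,340,205),minA=20,close=0))
pr('brick',segs(im,60,150,.028,(175,165,340,210)))
pr('edge',segs(im,60,255,.008,(210,115,280,160),close=0))
pr('lid',segs(im,100,255,.010,(325,125,385,175),close=0))
pr('box',segs(im,40,160,.032,(335,172,412,232),close=0))
pr('boxopen',segs(im,0,45,.022,(350,180,397,225),smax=255,close=0))
pr('stand',segs(im,60,255,.015,(130,125,190,172),close=0))
# wooden holder crop
c=im[180:325,95:215];cv2.imwrite('pics/hold.png',cv2.resize(c,None,fx=4,fy=4,interpolation=cv2.INTER_CUBIC))
s=cv2.imread('pics/scene0.png')[145:245,310:465];cv2.imwrite('pics/holds.png',cv2.resize(s,None,fx=5,fy=5,interpolation=cv2.INTER_CUBIC))
E
```

```text
strip ([213.0, 188.0], [517.0, 137.8], [207.6, 14.9], -87.8)
strip ([322.0, 183.0], [529.6, -197.1], [46.6, 14.1], -88.4)
brick ([257.0, 190.0], [506.6, -2.0], [72.1, 66.0], -88.4)
brick ([292.0, 186.0], [521.9, -97.2], [139.2, 76.9], -62.2)
edge ([244.0, 139.0], [668.3, 41.3], [163.0, 73.7], 86.5)Traceback (most recent call last):
  File "<stdin>", line 7, in <module>
  File "h.py", line 35, in segs
    w=np.array([onz(n,t,z)[:2] for t in p])*1000
                ~~~^^^^^^^
  File "h.py", line 9, in onz
    o,d=ray(n,uv);t=(z-o[2])/d[2];return o+t*d
        ~~~^^^^^^
  File "h.py", line 6, in ray
    c=calibration(n);K=np.array(c['intrinsics']);T=np.array(c['world_from_camera'])
ValueError: time passes only in moves, steps and waits
```

```bash
python3 - <<'E'
from h import *
import pickle
pickle.dump({n:{k:np.array(v) for k,v in calibration(n).items()} for n in('scene','top')},open('cal.pkl','wb'))
s=open('h.py').read()
s=s.replace("c=calibration(n)","c=CAL[n]")
s=s.replace("def snap","import pickle\nCAL=pickle.load(open('cal.pkl','rb'))\ndef snap",1)
open('h.py','w').write(s)
E
cat > m0.py <<'E'
from h import *
im=cv2.imread('pics/top0.png')
pr=lambda t,l:[print(t,x) for x in l]
pr('brick',segs(im,60,150,.028,(175,165,340,210),close=6))
pr('lid',segs(im,100,255,.010,(325,125,385,175),close=0))
pr('box',segs(im,40,160,.032,(335,172,412,232),close=0))
pr('boxopen',segs(im,0,45,.022,(350,180,397,225),smax=255,close=0))
pr('stand',segs(im,60,255,.015,(130,125,190,172),close=0))
c=im[180:325,95:215];cv2.imwrite('pics/hold.png',cv2.resize(c,None,fx=4,fy=4,interpolation=cv2.INTER_CUBIC))
s=cv2.imread('pics/scene0.png')[145:245,310:465];cv2.imwrite('pics/holds.png',cv2.resize(s,None,fx=5,fy=5,interpolation=cv2.INTER_CUBIC))
E
python3 m0.py
```

```text
brick ([257.0, 190.0], [506.1, -1.3], [72.1, 65.5], 89.4)
brick ([292.0, 186.0], [521.7, -96.9], [138.7, 76.9], -62.2)
lid ([353.0, 153.0], [621.2, -292.9], [125.1, 95.5], 80.2)
box ([373.0, 203.0], [465.8, -345.3], [156.2, 120.2], -85.9)
boxopen ([373.0, 203.0], [465.4, -349.5], [125.8, 98.1], -86.2)
stand ([160.0, 150.0], [636.4, 301.8], [117.5, 96.7], 88.4)
```

View pics/hold.png

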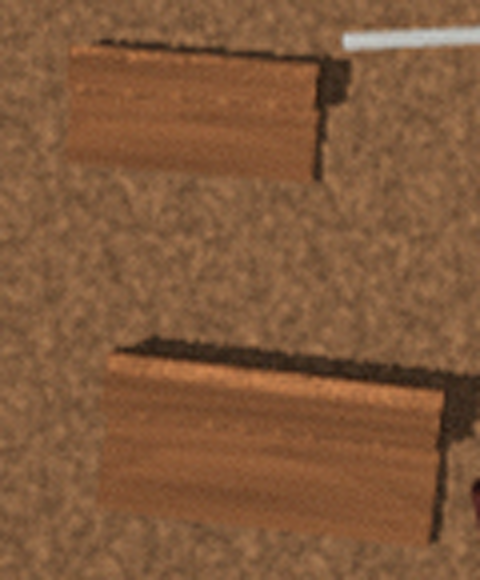

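View pics/holds.png

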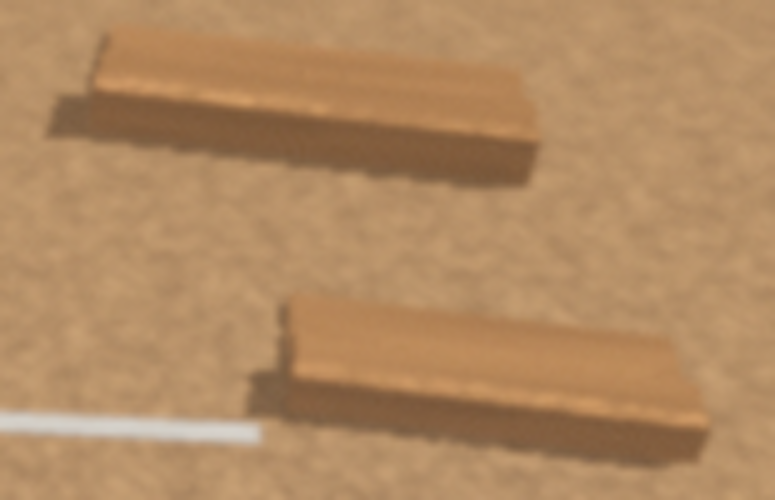

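```bash
cat > m1.py <<'E'
from h import *
def q(n,P,z,s,o):
    return np.array([onz(n,np.array([(p[0]+.5)/s-.5+o[0],(p[1]+.5)/s-.5+o[1]]),zz)[:2]*1000 for p,zz in zip(P,z if np.ndim(z) else [z]*len(P))])
for nm,P in dict(A=[(363,285),(437,283),(438,382),(367,384)],B=[(497,278),(564,285),(551,382),(479,374)],C=[(560,245),(630,233),(653,325),(583,342)]).items():
    w=q('top',P,.028,4.7,(170,120)); r=cv2.minAreaRect(w.astype(np.float32))
    f=(w[2]+w[3])/2; b=(w[0]+w[1])/2; d=f-b
    print(nm,'front',f.round(1),'center',w.mean(0).round(1),'size',np.linalg.norm(d).round(1),np.linalg.norm(w[0]-w[1]).round(1),'yaw',np.degrees(np.arctan2(-d[1],-d[0])).round(1))
w=q('top',[(68,45),(320,62),(318,180),(65,162)],[.023,.023,.006,.006],4,(95,180))
print(w.round(1),'backw',np.linalg.norm(w[0]-w[1]),'fw',np.linalg.norm(w[2]-w[3]))
for a,b in((0,1),(3,2)):
    d=w[a]-w[b];print('yaw',np.degrees(np.arctan2(-d[0],d[1])))
s=q('scene',[(292,380),(705,424),(665,338),(296,297)],[.023,.023,.006,.006],5,(310,145))
print('scene',s.round(1))
for p in [(182,190),(328,183.5)]: print('strip end',(onz('top',p,0)*1000).round(1))
E
python3 m1.py
```

```text
A front [474.4   9. ] center [506.3   9.4] size 63.9 47.7 yaw 0.8
B front [476.7 -63.3] center [507.8 -68.8] size 63.1 43.4 yaw -10.0
C front [ 504.6 -130. ] center [ 535.3 -123.2] size 62.9 45.9 yaw 12.6
[[510.9 444.8]
 [495.7 253.4]
 [406.4 258.2]
 [422.4 452. ]] backw 191.95344691227007 fw 194.4398083740962
yaw -4.537762612343094
yaw -4.725546644634959
scene [[501.5 251.4]
 [512.9 438.9]
 [427.6 445.5]
 [412.9 263.7]]
strip end [512.9 235.3   0. ]
strip end [ 527.8 -216.7    0. ]
```

```bash
python3 - <<'E'
import cv2
im=cv2.imread('pics/top0.png')
c=im[130:235,325:415];cv2.imwrite('pics/boxlid.png',cv2.resize(c,None,fx=5.7,fy=5.7,interpolation=cv2.INTER_CUBIC))
im=cv2.imread('pics/scene0.png')
c=im[175:270,95:180];cv2.imwrite('pics/boxlid_s.png',cv2.resize(c,None,fx=6,fy=6,interpolation=cv2.INTER_CUBIC))
E
```

```text
(no output)
```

View pics/boxlid.png

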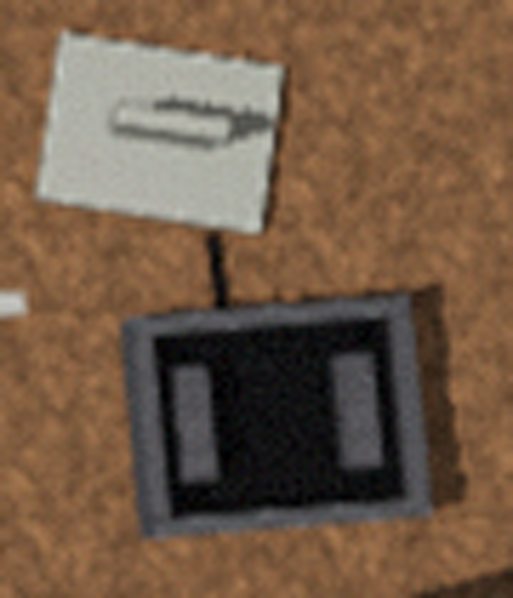

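View pics/boxlid_s.png

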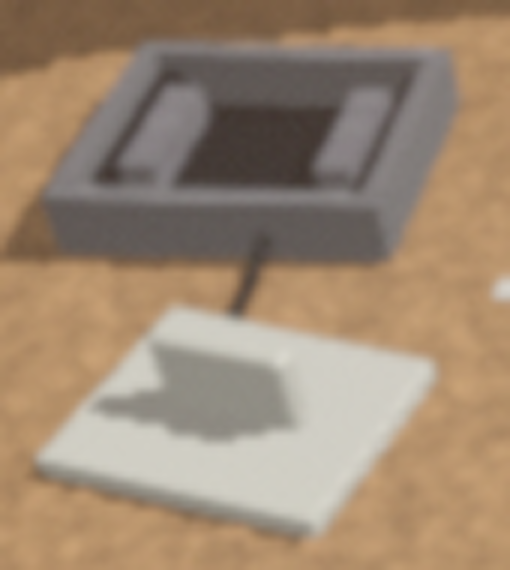

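```bash
cat > m2.py <<'E'
from m1 import q
from h import *
w=q('top',[(155,338),(388,320),(407,497),(170,518)],.032,5.7,(325,130)); print('inner',w.round(1).tolist(),w.mean(0).round(1))
w2=q('top',[(125,320),(408,295),(432,512),(145,537)],.032,5.7,(325,130)); print('outer',w2.round(1).tolist(),w2.mean(0).round(1))
for v in(w,w2):
  for a,b in((0,1),(3,2)): d=v[a]-v[b];print('yaw',np.degrees(np.arctan2(-d[0],d[1])).round(2),np.linalg.norm(d).round(1))
  for a,b in((0,3),(1,2)): d=v[a]-v[b];print('yaw',np.degrees(np.arctan2(d[1],d[0])).round(2),np.linalg.norm(d).round(1))
l=q('top',[(64,32),(284,66),(262,232),(38,198)],.010,5.7,(325,130));print('lid',l.round(1).tolist(),l.mean(0).round(1))
for a,b in((0,1),(3,2)): d=l[a]-l[b];print('yaw',np.degrees(np.arctan2(-d[0],d[1])).round(2),np.linalg.norm(d).round(1))
sb=q('scene',[(455,62),(145,40),(45,192),(388,205)],.032,6,(95,175));print('scene box',sb.round(1).tolist(),sb.mean(0).round(1))
si=q('scene',[(425,55),(150,48),(88,188),(365,195)],.032,6,(95,175));
for v in(sb,):
  for a,b in((0,1),(3,2)): d=v[a]-v[b];print('yaw',np.degrees(np.arctan2(-d[0],d[1])).round(2),np.linalg.norm(d).round(1))
sl=q('scene',[(435,362),(180,308),(38,460),(322,528)],.010,6,(95,175));print('scene lid',sl.round(1).tolist(),sl.mean(0).round(1))
E
python3 m2.py | tail -22
```

```text
[512.9 438.9]
 [427.6 445.5]
 [412.9 263.7]]
strip end [512.9 235.3   0. ]
strip end [ 527.8 -216.7    0. ]
inner [[507.6, -282.5], [515.7, -406.0], [422.1, -412.8], [412.5, -287.7]] [ 464.5 -347.3]
outer [[517.3, -266.9], [528.9, -417.1], [414.0, -425.7], [402.7, -274.3]] [ 465.7 -346. ]
yaw 3.75 123.8
yaw 4.38 125.4
yaw 3.17 95.2
yaw 4.14 93.9
yaw 4.39 150.6
yaw 4.29 151.8
yaw 3.72 114.9
yaw 4.28 115.1
lid [[676.8, -242.7], [656.7, -361.6], [566.2, -346.9], [586.1, -226.4]] [ 621.4 -294.4]
yaw -9.59 120.6
yaw -9.39 122.1
scene box [[417.4, -274.6], [415.0, -426.9], [529.2, -419.2], [522.1, -268.2]] [ 470.9 -347.2]
yaw -0.9 152.3
yaw 2.72 151.1
scene lid [[591.2, -227.2], [571.2, -344.6], [661.4, -361.6], [682.8, -238.7]] [ 626.7 -293. ]
```

Emit:
{"method": "servo_tool", "body": {
  "deltas": [
    [[85, 42, 30, 0, 1], [85, 84, 60, 0, 2], [85, 126, 90, 0, 3], [85, 168, 120, 0, 4], [85, 210, 150, -20, 5]]
  ]
}}

```text
time: 0.72
tool_pos: [0.4142, -0.4409, 0.2318]
tool_rot: [0.002, 0.91, 0.415, 0.0]
contact_force: [0.4, -1.1, 0.3]
gripper_width: 0.999
```

Emit:
{"method": "servo_tool", "body": {
  "deltas": [
    [[85, 42, 30, -10, 1], [85, 84, 60, -20, 2], [85, 126, 90, -30, 3], [85, 168, 120, -40, 4.2], [85, 210, 147, -50, 5.27]]
  ]
}}

```text
time: 1.35
tool_pos: [0.6234, -0.2929, 0.1793]
tool_rot: [-0.0, 0.762, 0.648, -0.0]
contact_force: [-0.4, -0.4, -0.5]
gripper_width: 0.994
```

Emit:
{"method": "servo_tool", "body": {
  "deltas": [
    [[85, 0, 0, 0, 0], [85, 0, 0, 0, 0]]
  ]
}}

```text
time: 1.6
tool_pos: [0.622, -0.2943, 0.1797]
tool_rot: [-0.0, 0.763, 0.646, -0.0]
contact_force: [0.1, -0.5, -0.5]
gripper_width: 0.994
```

Emit:
{"method": "servo_tool", "body": {
  "deltas": [
    [[85, 0, 0, -40, 0], [85, 0, 0, -80, 0], [85, 0, 0, -100, 0], [85, 0, 0, -100, 0]]
  ]
}}

```text
time: 2.1
tool_pos: [0.6209, -0.2945, 0.0787]
tool_rot: [-0.002, 0.764, 0.646, -0.001]
contact_force: [-0.1, 0.3, 0.7]
gripper_width: 0.996
```

```bash
cat > look.py <<'E'
import sys
from h import *
n,f,x0,y0,x1,y1=sys.argv[1],sys.argv[2],*map(int,sys.argv[3:7])
im=snap(n,f+'_full.png')[:,:,::-1]
k=min(800/(x1-x0),600/(y1-y0))
cv2.imwrite('pics/'+f+'.png',cv2.resize(im[y0:y1,x0:x1],None,fx=k,fy=k,interpolation=cv2.INTER_CUBIC));print('k',round(k,3))
E
python3 look.py scene a1 60 140 260 290
```

```text
k 4.0
```

View pics/a1.png

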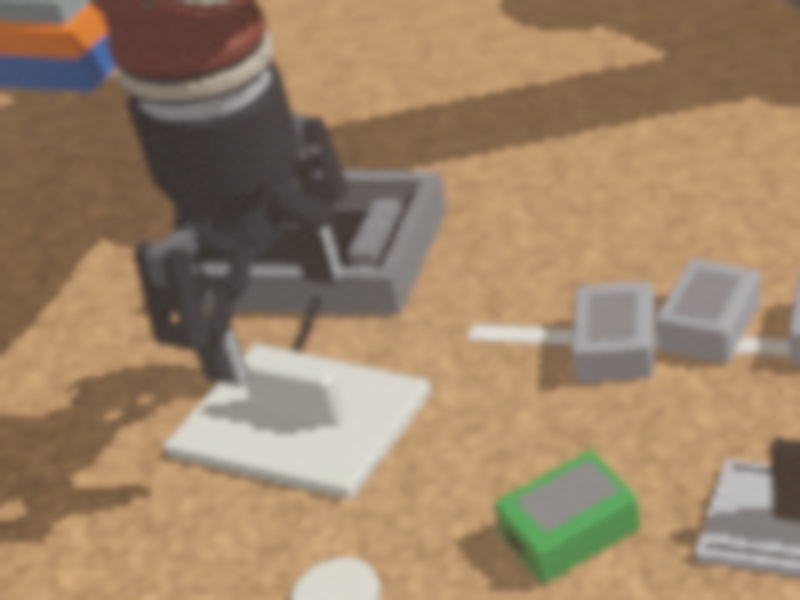

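Emit:
{"method": "servo_tool", "body": {
  "deltas": [
    [[85, 0, 0, -20, 0], [85, 0, 0, -35, 0], [85, 0, 0, -45, 0], [85, 0, 0, -45, 0]]
  ]
}}

```text
time: 2.65
tool_pos: [0.6216, -0.2937, 0.0336]
tool_rot: [-0.001, 0.763, 0.646, -0.0]
contact_force: [-0.3, -0.0, -0.6]
gripper_width: 0.993
```

Emit:
{"method": "servo_tool", "body": {
  "deltas": [
    [[0, 0, 0, 0, 0], [0, 0, 0, 0, 0], [0, 0, 0, 0, 0], [0, 0, 0, 0, 0], [0, 0, 0, 0, 0]]
  ]
}}

```text
time: 3.28
tool_pos: [0.6227, -0.2945, 0.0358]
tool_rot: [0.0, 0.763, 0.646, 0.0]
contact_force: [0.0, -0.0, 2.1]
gripper_width: 0.127
```

Emit:
{"method": "servo_tool", "body": {
  "deltas": [
    [[0, 0, 0, 0, 0], [0, 0, 0, 0, 0], [0, 0, 0, 0, 0]]
  ]
}}

```text
time: 3.65
tool_pos: [0.6228, -0.2945, 0.0358]
tool_rot: [0.0, 0.763, 0.646, 0.0]
contact_force: [0.8, 0.3, 4.6]
gripper_width: 0.132
```

Emit:
{"method": "servo_tool", "body": {
  "deltas": [
    [[0, 0, 0, 30, 0], [0, 0, 0, 70, 0], [0, 0, 0, 100, 0], [0, 0, 0, 100, 0], [0, 0, 0, 100, 0]]
  ]
}}

```text
time: 4.28
tool_pos: [0.6212, -0.2936, 0.1327]
tool_rot: [-0.002, 0.763, 0.646, -0.001]
contact_force: [-0.1, 0.0, -2.3]
gripper_width: 0.132
```

```bash
python3 look.py scene a2 60 120 260 270;python3 look.py top a3 310 100 430 190
```

```text
k 4.0
k 6.667
```

View pics/a2.png

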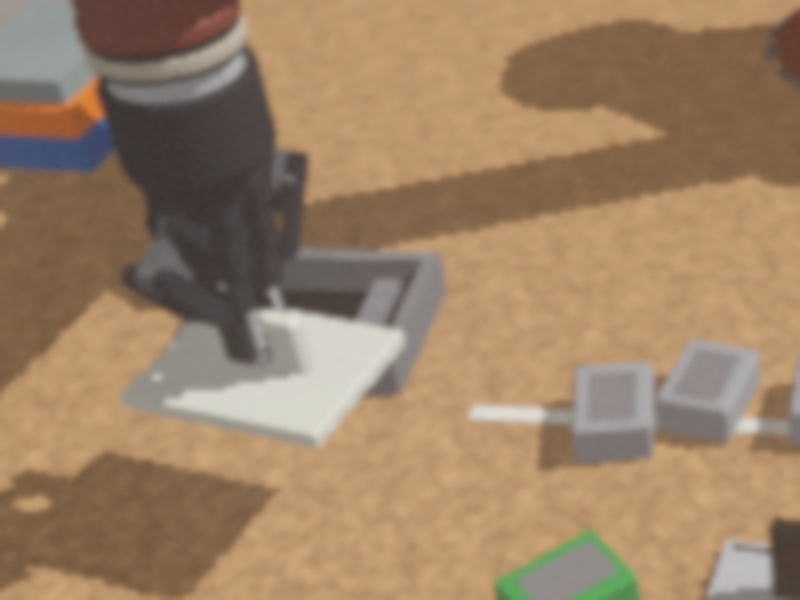

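View pics/a3.png

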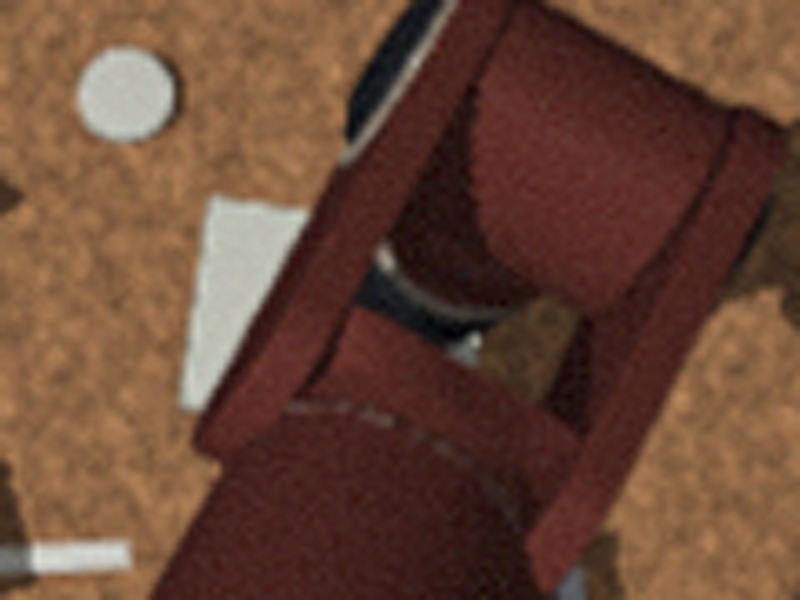

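```bash
python3 - <<'E' | tail -6
from m1 import q
from h import *
P=[(405,335),(318,438),(125,400)]
w=q('scene',P,[.107]*3,4,(60,120));print(w.round(1).tolist(),'c',((w[0]+w[2])/2).round(1))
d=w[1]-w[2];print(np.degrees(np.arctan2(-d[0],d[1])),np.linalg.norm(d),np.linalg.norm(w[0]-w[1]))
# top: left edge corners
t=q('top',[(210,195),(180,410)],[.107]*2,6.667,(310,100));print(t.round(1).tolist(), np.linalg.norm(t[0]-t[1]))
m=t.mean(0);a=np.radians(-9.5);print('top centre',m-61*np.array([-np.sin(a),np.cos(a)]))
print(state()['tool_pos'])
E
```

```text
strip end [ 527.8 -216.7    0. ]
[[591.6, -224.3], [680.2, -239.1], [662.4, -355.6]] c [ 627. -290.]
-8.685211468694252 117.91304005698848 89.87140705738038
[[674.2, -239.4], [581.3, -224.2]] 94.07698044212468
top centre [ 617.67859531 -291.98505437]
[ 0.62094076 -0.29341898  0.13205669]
```

Emit:
{"method": "servo_tool", "body": {
  "deltas": [
    [[0, -35, -12, 0, 0.5], [0, -80, -27, 0, 1.2], [0, -125, -43, 0, 1.9], [0, -155.5, -53.7, 0, 2.27], [0, -155.5, -53.7, 0, 2.27]]
  ]
}}

```text
time: 5.0
tool_pos: [0.4645, -0.3479, 0.1332]
tool_rot: [-0.002, 0.682, 0.731, -0.0]
contact_force: [0.3, 0.7, -1.5]
gripper_width: 0.134
```

Emit:
{"method": "servo_tool", "body": {
  "deltas": [
    [[0, 0, 0, -20, 0], [0, 0, 0, -40, 0], [0, 0, 0, -55, 0], [0, 0, 0, -55, 0], [0, 0, 0, -55, 0]]
  ]
}}

```text
time: 5.62
tool_pos: [0.4673, -0.3481, 0.0805]
tool_rot: [0.0, 0.681, 0.732, 0.0]
contact_force: [-0.1, 0.1, -1.2]
gripper_width: 0.127
```

```bash
python3 look.py scene a4 90 150 190 225;python3 look.py top a5 330 160 430 235
```

```text
k 8.0
k 8.0
```

View pics/a4.png

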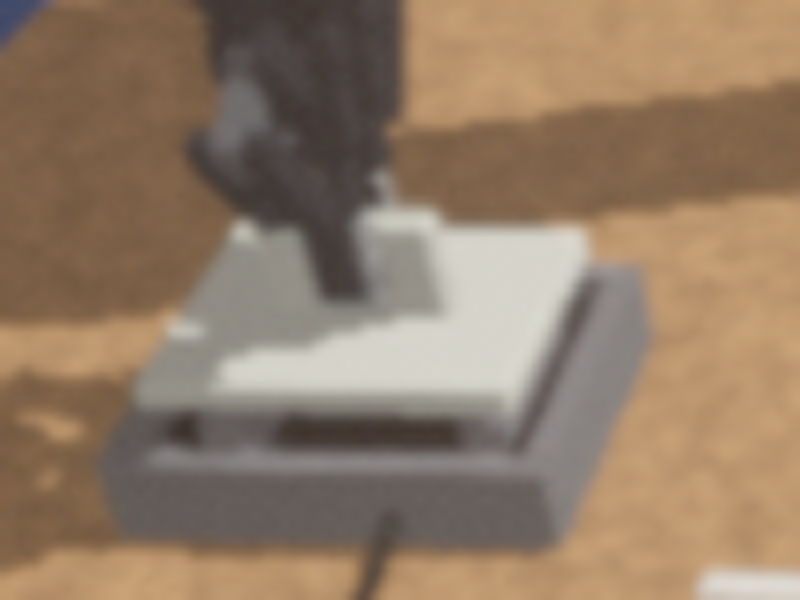

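View pics/a5.png

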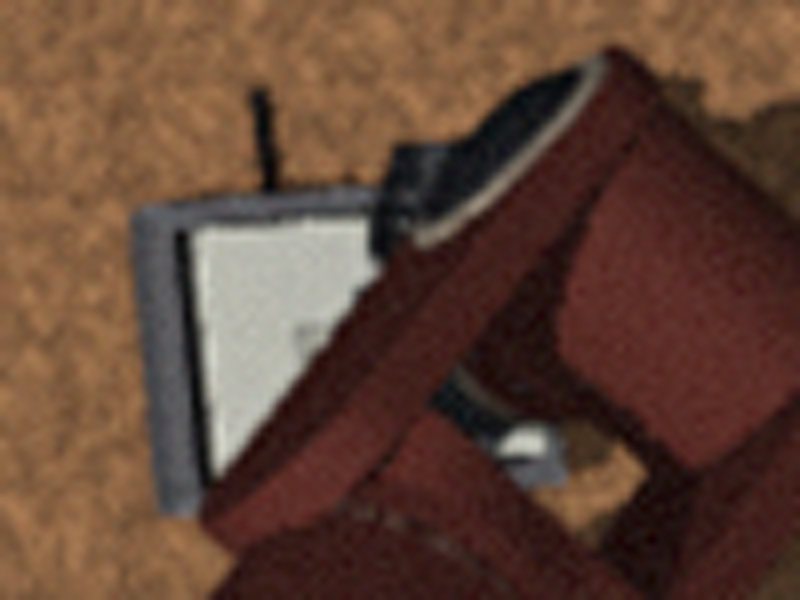

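```bash
python3 - <<'E' | tail -9
from m1 import q
from h import *
w=q('scene',[(590,228),(516,397),(135,390),(235,220)],.0547,8,(90,150));print('lid scene',w.round(1).tolist(),w.mean(0).round(1))
for a,b in((0,3),(1,2)): d=w[a]-w[b];print(np.degrees(np.arctan2(-d[0],d[1])).round(1),np.linalg.norm(d).round(1))
t=q('top',[(190,228),(212,478)],.0547,8,(330,160));
m=t.mean(0);a=np.radians(4.1);print('lid top left edge',t.round(1).tolist(),m-61*np.array([-np.sin(a),np.cos(a)]))
t=q('top',[(190,228),(370,215)],.0547,8,(330,160)); print('lid far edge',t.round(1).tolist())
i=q('top',[(178,235),(205,490)],.032,8,(330,160));m=i.mean(0);print('box inner left edge',i.round(1).tolist(), m-64*np.array([-np.sin(a),np.cos(a)]))
o=q('top',[(135,212),(370,190)],.032,8,(330,160));print('box far outer edge',o.round(1).tolist())
E
```

```text
strip end [512.9 235.3   0. ]
strip end [ 527.8 -216.7    0. ]
lid scene [[418.7, -290.4], [513.1, -280.9], [522.3, -404.2], [426.4, -415.1]] [ 470.1 -347.7]
3.5 125.0
4.3 123.7
lid top left edge [[508.1, -281.9], [415.7, -287.4]] [ 466.28457277 -345.48059768]
lid far edge [[508.1, -281.9], [512.2, -348.6]]
box inner left edge [[507.4, -282.6], [411.4, -290.0]] [ 464.0183061  -350.14095243]
box far outer edge [[516.3, -266.6], [523.6, -355.4]]
```

Emit:
{"method": "servo_tool", "body": {
  "deltas": [
    [[0, -1, -1, -5, 0], [0, -1, -1, -11, 0], [0, -1, -1, -13, 0], [0, -1, -1, -14, 0], [0, -1, -1, -14, 0]]
  ]
}}

```text
time: 6.35
tool_pos: [0.4659, -0.349, 0.0663]
tool_rot: [-0.0, 0.681, 0.732, -0.0]
contact_force: [1.1, -0.0, -1.8]
gripper_width: 0.13
```

Emit:
{"method": "servo_tool", "body": {
  "deltas": [
    [[0, 0, 0, -2, 0], [0, 0, 0, -3, 0], [0, 0, 0, -4, 0], [0, 0, 0, -4, 0], [0, 0, 0, -4, 0]]
  ]
}}

```text
time: 6.98
tool_pos: [0.466, -0.3491, 0.0633]
tool_rot: [-0.0, 0.681, 0.732, -0.0]
contact_force: [-3.0, 1.7, 5.6]
gripper_width: 0.13
```

Emit:
{"method": "servo_tool", "body": {
  "deltas": [
    [[0, 0, 0, -1, 0], [0, 0, 0, -2, 0], [0, 0, 0, -3, 0], [0, 0, 0, -3, 0], [0, 0, 0, -3, 0]]
  ]
}}

```text
time: 7.6
tool_pos: [0.466, -0.3491, 0.0603]
tool_rot: [-0.0, 0.681, 0.732, -0.0]
contact_force: [-3.1, 1.6, 4.9]
gripper_width: 0.129
```

```bash
python3 look.py scene a6 90 150 190 225
```

```text
k 8.0
```

View pics/a6.png

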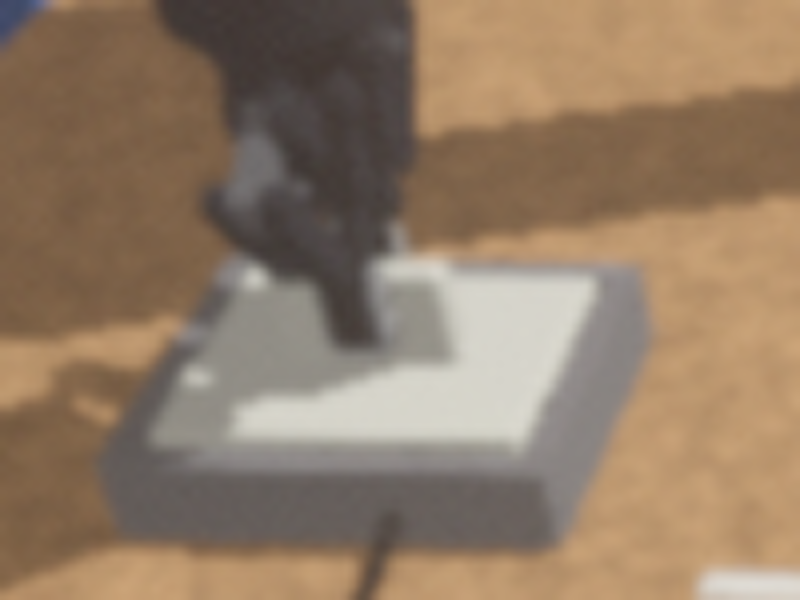

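Emit:
{"method": "servo_tool", "body": {
  "deltas": [
    [[0, 0, 0, -1, 0], [0, 0, 0, -2, 0], [0, 0, 0, -3, 0], [0, 0, 0, -3, 0], [0, 0, 0, -3, 0]]
  ]
}}

```text
time: 8.28
tool_pos: [0.4661, -0.3491, 0.0578]
tool_rot: [-0.0, 0.681, 0.732, -0.0]
contact_force: [-4.8, 4.3, 7.5]
gripper_width: 0.126
```

Emit:
{"method": "servo_tool", "body": {
  "deltas": [
    [[0, 0, 0, -1, 0], [0, 0, 0, -1.5, 0], [0, 0, 0, -2, 0], [0, 0, 0, -2, 0]]
  ]
}}

```text
time: 8.78
tool_pos: [0.4662, -0.3493, 0.0578]
tool_rot: [-0.0, 0.681, 0.732, -0.0]
contact_force: [-8.1, 7.2, 19.0]
gripper_width: 0.127
```

Emit:
{"method": "servo_tool", "body": {
  "deltas": [
    [[0, 0, 0, -0.5, 0], [0, 0, 0, -1, 0], [0, 0, 0, -1, 0]]
  ]
}}

```text
time: 9.15
tool_pos: [0.4663, -0.3493, 0.0578]
tool_rot: [-0.001, 0.681, 0.732, -0.0]
contact_force: [-10.0, 10.1, 25.3]
gripper_width: 0.128
```

Emit:
{"method": "servo_tool", "body": {
  "deltas": [
    [[0, 0, 0, 4, 0], [25, 0, 0, 4, 0], [50, 0, 0, 4, 0], [85, 0, 0, 4, 0], [85, 0, 0, 4, 0]]
  ]
}}

```text
time: 9.78
tool_pos: [0.4658, -0.3489, 0.057]
tool_rot: [-0.0, 0.681, 0.732, 0.0]
contact_force: [-0.3, -0.0, 0.2]
gripper_width: 0.912
```

Emit:
{"method": "servo_tool", "body": {
  "deltas": [
    [[85, 0, 0, 20, 0], [85, 0, 0, 60, 0], [85, 0, 0, 110, 0], [85, 0, 60, 110, 0], [85, 0, 120, 110, 0]]
  ]
}}

```text
time: 10.4
tool_pos: [0.4667, -0.2287, 0.1703]
tool_rot: [0.002, 0.682, 0.732, 0.001]
contact_force: [0.2, 0.9, 0.3]
gripper_width: 0.997
```

```bash
python3 look.py scene a7 90 170 190 245;python3 look.py top a8 330 160 430 235
```

```text
k 8.0
k 8.0
```

View pics/a7.png

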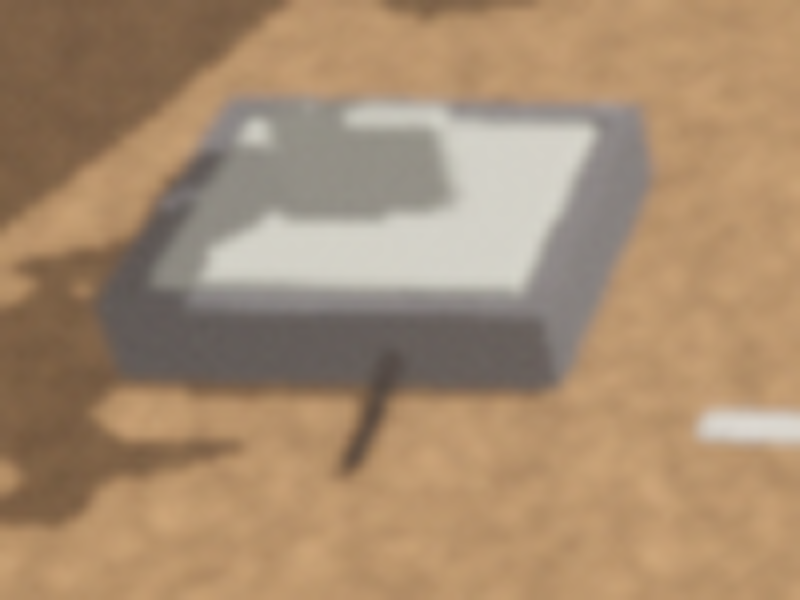

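View pics/a8.png

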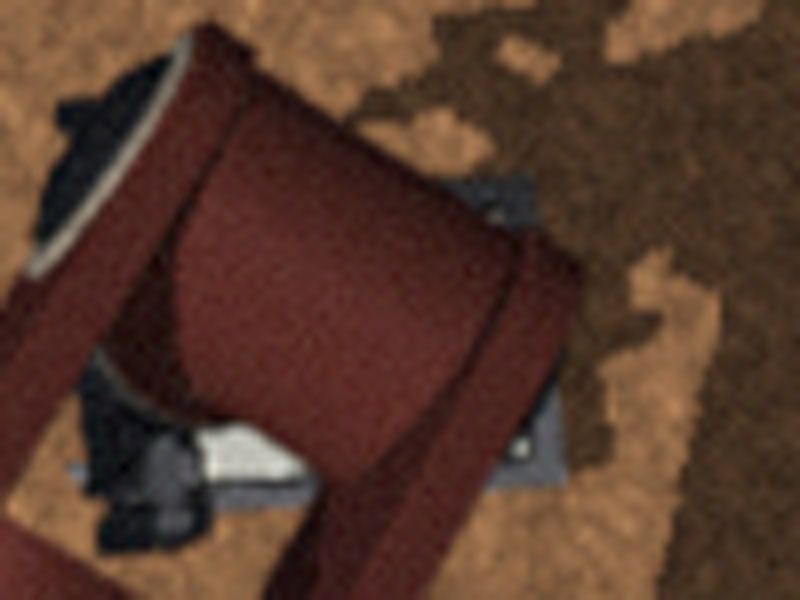

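Emit:
{"method": "servo_tool", "body": {
  "deltas": [
    [[85, 40, 54, 0, -0.2], [85, 80, 108, 0, -0.5], [85, 120, 162, 0, -0.8], [85, 160, 216, 0, -1.0], [85, 202, 270, -20, -1.27]]
  ]
}}

```text
time: 11.12
tool_pos: [0.6547, 0.0214, 0.1566]
tool_rot: [0.002, 0.729, 0.685, 0.002]
contact_force: [0.1, -0.3, -0.2]
gripper_width: 0.992
```

Emit:
{"method": "servo_tool", "body": {
  "deltas": [
    [[85, 0, 0, -20, 0], [85, 0, 0, -40, 0], [85, 0, 0, -40, 0]]
  ]
}}

```text
time: 11.5
tool_pos: [0.6497, 0.019, 0.1107]
tool_rot: [-0.002, 0.729, 0.685, -0.002]
contact_force: [-0.2, -0.9, 0.3]
gripper_width: 0.99
```

```bash
python3 look.py scene b1 160 150 360 300;python3 look.py top b2 200 90 300 165; python3 -c "
from h import *;s=state();print(s['tool_pos'],s['tool_rot'])"
```

```text
k 4.0
k 8.0
[0.65143295 0.01891801 0.11343245] [-6.91546404e-05  7.28848688e-01  6.84674789e-01 -1.34577793e-04]
```

View pics/b1.png

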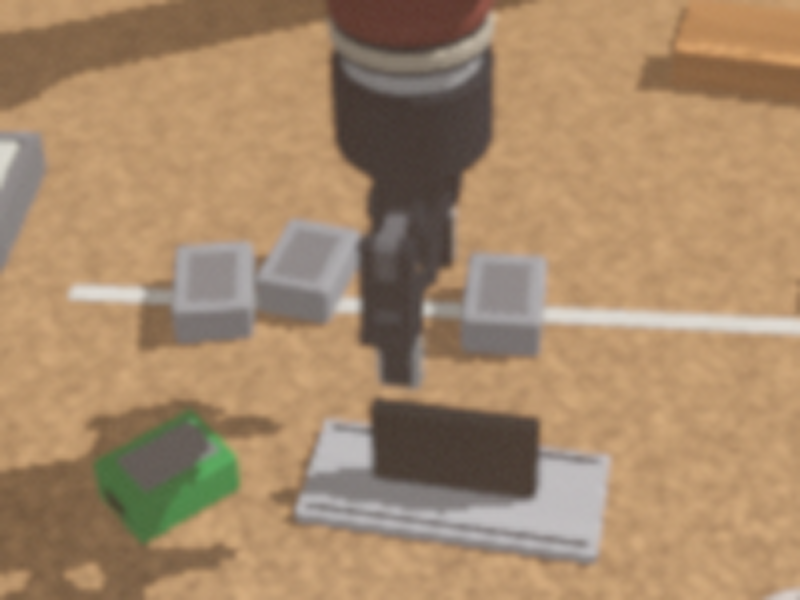

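View pics/b2.png

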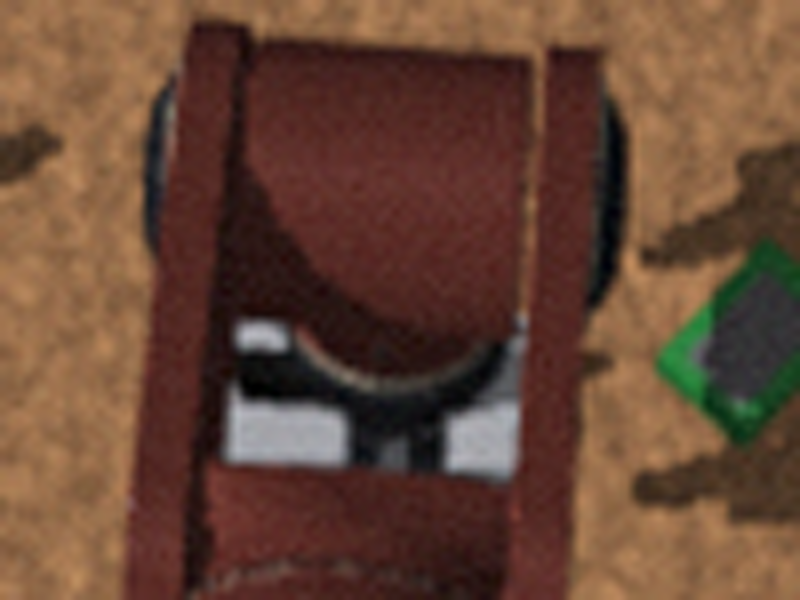

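Emit:
{"method": "servo_tool", "body": {
  "deltas": [
    [[85, 9, 11, 0, 0], [85, 17.5, 22, -5, 0], [85, 17.5, 22, -35, 0], [85, 17.5, 22, -60, 0], [85, 17.5, 22, -70, 0]]
  ]
}}

```text
time: 12.22
tool_pos: [0.6686, 0.043, 0.0413]
tool_rot: [-0.001, 0.728, 0.686, -0.001]
contact_force: [0.4, 0.9, -0.7]
gripper_width: 0.993
```

Emit:
{"method": "servo_tool", "body": {
  "deltas": [
    [[85, 0, 0, 0, 0], [0, 0, 0, 0, 0], [0, 0, 0, 0, 0], [0, 0, 0, 0, 0], [0, 0, 0, 0, 0]]
  ]
}}

```text
time: 12.85
tool_pos: [0.6697, 0.0421, 0.0438]
tool_rot: [0.0, 0.728, 0.685, 0.0]
contact_force: [2.5, 0.6, -1.2]
gripper_width: 0.144
```

Emit:
{"method": "servo_tool", "body": {
  "deltas": [
    [[0, 0, 0, 0, 0], [0, 0, 0, 0, 0], [0, 0, 0, 0, 0]]
  ]
}}

```text
time: 13.22
tool_pos: [0.6697, 0.0421, 0.0438]
tool_rot: [0.0, 0.728, 0.685, 0.0]
contact_force: [0.4, 0.2, 1.7]
gripper_width: 0.134
```

Emit:
{"method": "servo_tool", "body": {
  "deltas": [
    [[0, 0, 0, 40, 0], [0, 0, 0, 80, 0], [0, -40, 40, 110, 0], [0, -80, 80, 110, 0], [0, -120, 120, 110, 0]]
  ]
}}

```text
time: 13.85
tool_pos: [0.5475, 0.1631, 0.1526]
tool_rot: [-0.0, 0.728, 0.685, -0.0]
contact_force: [1.4, 0.1, -3.2]
gripper_width: 0.132
```

Emit:
{"method": "servo_tool", "body": {
  "deltas": [
    [[0, -40, 30, 0, 0], [0, -80, 60, 0, 0], [0, -110, 90, 0, 0], [0, -110, 90, 0, 0]]
  ]
}}

```text
time: 14.35
tool_pos: [0.4366, 0.2533, 0.1517]
tool_rot: [-0.001, 0.727, 0.687, -0.001]
contact_force: [0.4, -0.4, -2.6]
gripper_width: 0.137
```

```bash
python3 look.py scene b3 150 150 350 300;python3 look.py top b4 200 155 340 215; python3 -c "
from h import *;s=state();print(s['tool_pos'],s['tool_rot'])"
```

```text
k 4.0
k 5.714
[0.43879235 0.25201623 0.15245471] [ 7.36320352e-06  7.27943622e-01  6.85636684e-01 -6.48258357e-04]
```

View pics/b3.png

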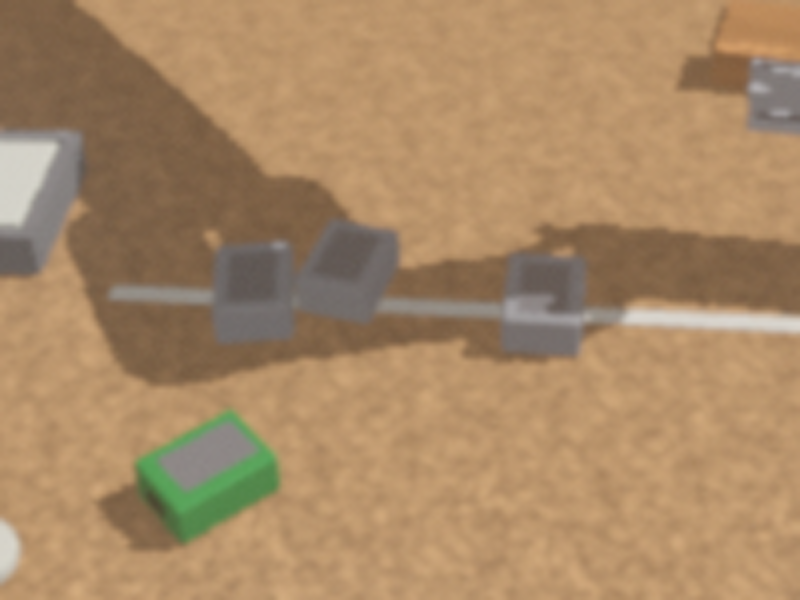

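View pics/b4.png

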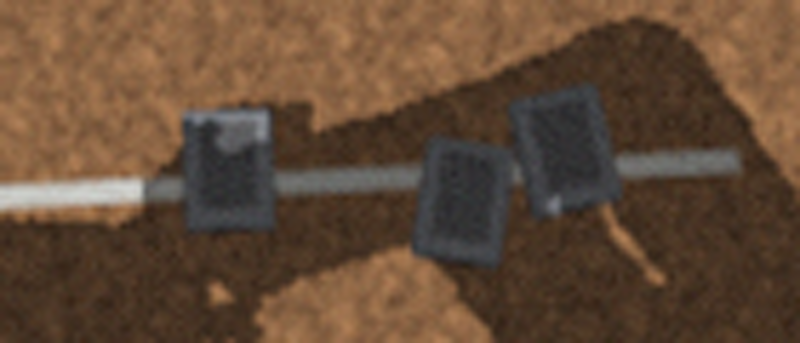

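```bash
cat > br.py <<'E'
from h import *
def q(n,P,z,s,o):
    return np.array([onz(n,np.array([(p[0]+.5)/s-.5+o[0],(p[1]+.5)/s-.5+o[1]]),z)[:2]*1000 for p in P])
def bricks(D,s,o,z=.028):
  for nm,P in D.items():
    w=q('top',P,z,s,o); f=(w[2]+w[3])/2; b=(w[0]+w[1])/2; d=b-f;y=w[0]+w[3]-w[1]-w[2]
    c=w.mean(0);yaw=np.degrees(np.arctan2(d[1],d[0]));yw=np.degrees(np.arctan2(-y[0],y[1]))
    u=np.array([np.cos(np.radians(yaw)),np.sin(np.radians(yaw))]);F=c-32*u
    sx=522.2-.0376*F[1]
    print(nm,'face',F.round(1),'strip x there',sx.round(1),'need',(sx-F[0]).round(1),'yaw',yaw.round(1),yw.round(1),'size',np.linalg.norm(d).round(1),np.linalg.norm(y/2).round(1))
E
python3 - <<'E'
from br import *
bricks(dict(A=[(183,113),(270,110),(275,230),(188,231)],B=[(430,138),(512,150),(497,267),(413,255)],C=[(510,102),(597,85),(620,198),(540,217)]),5.714,(200,155))
w=q('top',[(0,195),(140,190),(280,183),(410,176),(620,168),(740,160)],0,5.714,(200,155));print(w.round(1).tolist())
E
```

```text
A face [493.3  54.5] strip x there 520.2 need 26.9 yaw 1.9 0.7 size 63.4 46.1
B face [475.4 -63.3] strip x there 524.6 need 49.2 yaw -8.6 -8.9 size 62.7 44.4
C face [ 502.8 -130.2] strip x there 527.1 need 24.3 yaw 12.0 11.5 size 62.2 45.4
[[516.3, 180.9], [518.1, 105.1], [521.0, 29.3], [524.0, -41.2], [527.0, -155.0], [530.6, -220.1]]
```

Emit:
{"method": "servo_tool", "body": {
  "deltas": [
    [[0, -5, -40, 0, 0.2], [0, -10, -80, 0, 0.4], [0, -15, -120, 0, 0.6], [0, -20, -160, 0, 0.8], [0, -24, -200, 0, 0.93]]
  ]
}}

```text
time: 15.08
tool_pos: [0.4154, 0.0499, 0.1532]
tool_rot: [0.0, 0.694, 0.72, -0.0]
contact_force: [0.5, -0.3, -2.6]
gripper_width: 0.129
```

Emit:
{"method": "servo_tool", "body": {
  "deltas": [
    [[0, 0, -40, 0, 0], [0, 0, -80, 0, 0], [0, 0, -120, 0, 0], [0, 0, -149, 0, 0], [0, 0, -149, 0, 0]]
  ]
}}

```text
time: 15.7
tool_pos: [0.4153, -0.0994, 0.1533]
tool_rot: [-0.0, 0.696, 0.718, -0.0]
contact_force: [-0.2, 1.1, -2.7]
gripper_width: 0.132
```

Emit:
{"method": "servo_tool", "body": {
  "deltas": [
    [[0, 0, 0, -40, 0], [0, 0, 0, -80, 0], [0, 0, 0, -100, 0], [0, 0, 0, -100, 0]]
  ]
}}

```text
time: 16.2
tool_pos: [0.4137, -0.096, 0.0513]
tool_rot: [-0.003, 0.694, 0.72, -0.001]
contact_force: [-0.2, 0.5, -2.6]
gripper_width: 0.13
```

```bash
cat > st.py <<'E'
from h import *
s=state();r=s['tool_rot'];print(s['time'],(s['tool_pos']*1000).round(1),'jaw',round(2*np.degrees(np.arctan2(r[2],r[1]))-90,2),s['contact_force'].round(1))
E
python3 st.py; python3 look.py scene c1 130 120 330 270
```

```text
16.2 [413.7 -96.   51.3] jaw 2.09 [-0.2  0.5 -2.6]
k 4.0
```

View pics/c1.png

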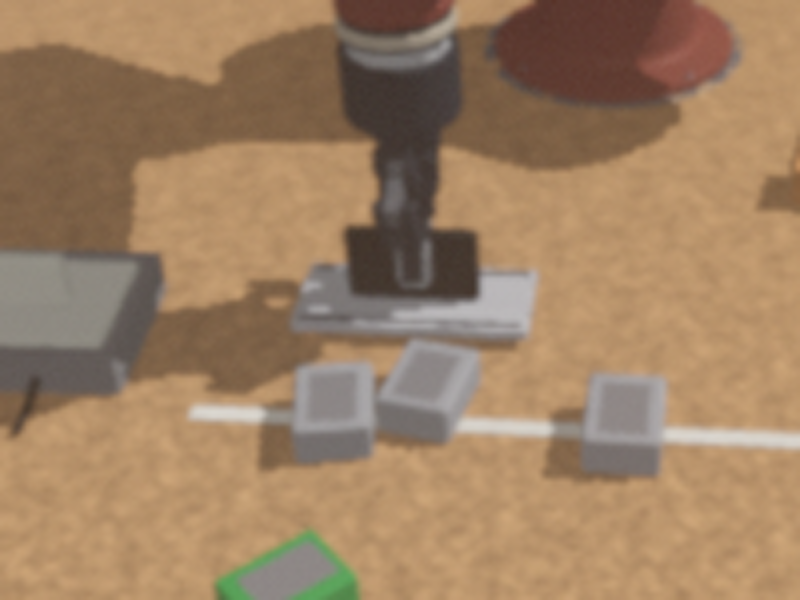

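Emit:
{"method": "servo_tool", "body": {
  "deltas": [
    [[0, 0, 0, -3, 0], [0, 0, 0, -5.5, 0], [0, 6, 0.2, -5.5, 0], [0, 12, 0.4, -5.5, 0], [0, 16, 0.6, -5.5, 0]]
  ]
}}

```text
time: 16.88
tool_pos: [0.4321, -0.0963, 0.0481]
tool_rot: [0.0, 0.694, 0.72, 0.0]
contact_force: [0.4, -0.5, -4.2]
gripper_width: 0.136
```

Emit:
{"method": "servo_tool", "body": {
  "deltas": [
    [[0, 3, 0.1, 0, 0], [0, 6, 0.2, 0, 0], [0, 9, 0.3, 0, 0], [0, 12, 0.4, 0, 0], [0, 15, 0.5, 0, 0]]
  ]
}}

```text
time: 17.5
tool_pos: [0.4463, -0.0957, 0.0477]
tool_rot: [-0.0, 0.694, 0.72, -0.0]
contact_force: [-1.2, -0.1, -1.6]
gripper_width: 0.128
```

Emit:
{"method": "servo_tool", "body": {
  "deltas": [
    [[0, 3, 0.1, 0, 0], [0, 6, 0.2, 0, 0], [0, 9, 0.3, 0, 0], [0, 12, 0.4, 0, 0], [0, 15, 0.5, 0, 0]]
  ]
}}

```text
time: 18.12
tool_pos: [0.4615, -0.0952, 0.0478]
tool_rot: [-0.0, 0.694, 0.72, -0.0]
contact_force: [-1.9, -0.6, -3.0]
gripper_width: 0.128
```

Emit:
{"method": "servo_tool", "body": {
  "deltas": [
    [[0, 3, 0.1, 0, 0], [0, 6, 0.2, 0, 0], [0, 9, 0.3, 0, 0], [0, 12, 0.4, 0, 0], [0, 15, 0.5, 0, 0]]
  ]
}}

```text
time: 18.75
tool_pos: [0.4764, -0.0946, 0.0477]
tool_rot: [-0.0, 0.694, 0.72, -0.0]
contact_force: [-2.7, 0.4, -2.2]
gripper_width: 0.131
```

```bash
python3 st.py; python3 look.py scene c2 130 120 330 270;python3 look.py top c3 230 150 340 225
```

```text
18.75 [476.4 -94.6  47.7] jaw 2.1 [-2.7  0.4 -2.2]
k 4.0
k 7.273
```

View pics/c2.png

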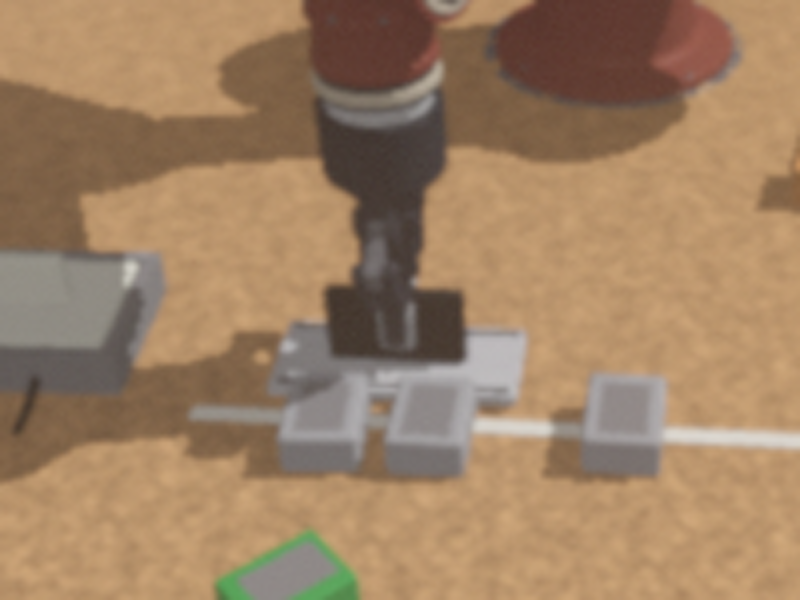

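View pics/c3.png

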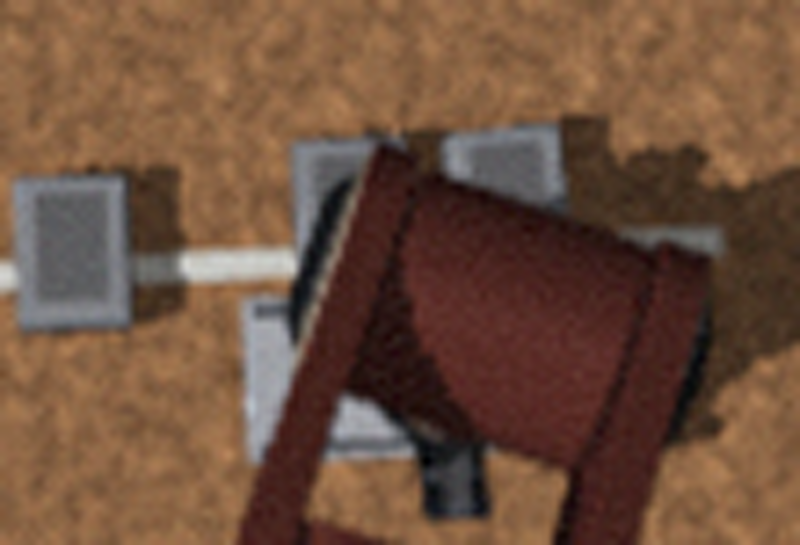

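Emit:
{"method": "servo_tool", "body": {
  "deltas": [
    [[0, 3, 0.1, 0, 0], [0, 6, 0.2, 0, 0], [0, 9, 0.3, 0, 0], [0, 11, 0.4, 0, 0], [0, 13, 0.5, 0, 0]]
  ]
}}

```text
time: 19.48
tool_pos: [0.4895, -0.0943, 0.0478]
tool_rot: [-0.0, 0.694, 0.72, -0.0]
contact_force: [-2.4, 0.6, -3.4]
gripper_width: 0.133
```

Emit:
{"method": "servo_tool", "body": {
  "deltas": [
    [[0, 1, 0, 0, 0], [0, 1.5, 0, 0, 0], [0, 2, 0, 0, 0], [0, 2, 0, 0, 0]]
  ]
}}

```text
time: 19.98
tool_pos: [0.4914, -0.0942, 0.0478]
tool_rot: [0.0, 0.694, 0.72, 0.0]
contact_force: [-2.5, 0.2, -3.5]
gripper_width: 0.132
```

Emit:
{"method": "servo_tool", "body": {
  "deltas": [
    [[0, -4, 0, 0, 0], [0, -12, -0.4, 0, 0], [0, -30, -1, 0, 0], [0, -60, -2, 0, 0], [0, -60, -2, 0, 0]]
  ]
}}

```text
time: 20.6
tool_pos: [0.4295, -0.0959, 0.0471]
tool_rot: [-0.0, 0.694, 0.72, -0.0]
contact_force: [0.5, -0.1, -3.4]
gripper_width: 0.132
```

```bash
python3 st.py; python3 look.py scene c4 130 150 330 300;python3 look.py top c5 230 150 340 225
```

```text
20.6 [429.5 -95.9  47.1] jaw 2.04 [ 0.5 -0.1 -3.4]
k 4.0
k 7.273
```

View pics/c4.png

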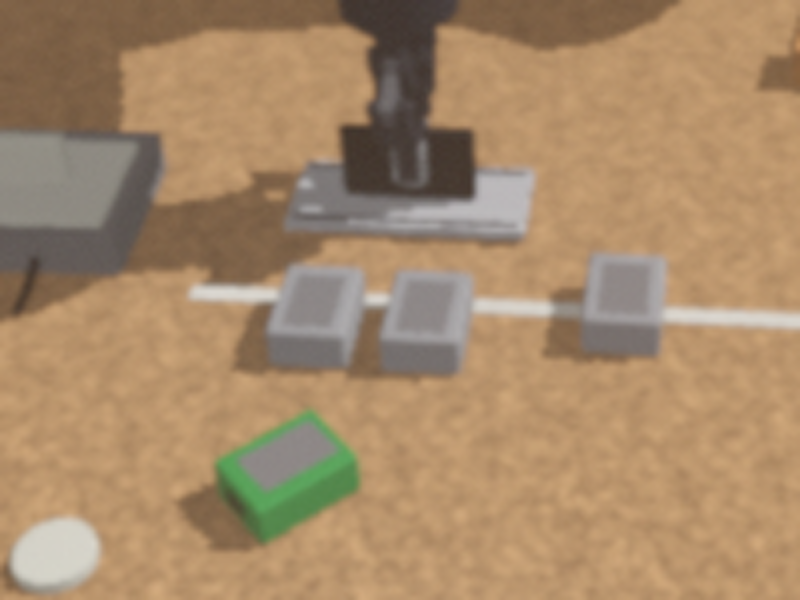

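View pics/c5.png

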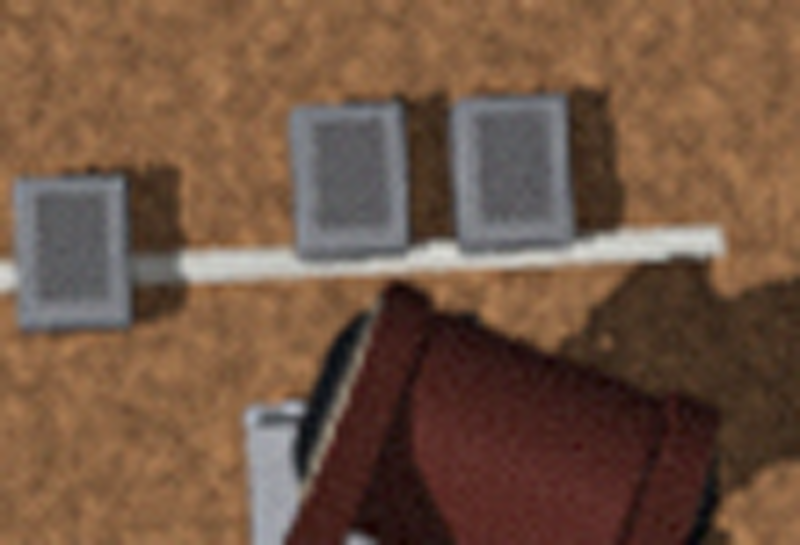

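Emit:
{"method": "servo_tool", "body": {
  "deltas": [
    [[0, 0, 35, 0, 0], [0, 0, 70, 0, 0], [0, 0, 105, 0, 0], [0, 0, 140, 0, 0], [0, 0, 171, 0, 0]]
  ]
}}

```text
time: 21.32
tool_pos: [0.4326, 0.0762, 0.0485]
tool_rot: [0.001, 0.694, 0.72, 0.001]
contact_force: [-0.3, -0.8, -2.5]
gripper_width: 0.131
```

Emit:
{"method": "servo_tool", "body": {
  "deltas": [
    [[0, 3, 0, 0, 0], [0, 10, 0.3, 0, 0], [0, 17, 0.6, 0, 0], [0, 20, 0.7, 0, 0], [0, 23, 0.8, 0, 0]]
  ]
}}

```text
time: 21.95
tool_pos: [0.4547, 0.0751, 0.0478]
tool_rot: [-0.0, 0.694, 0.72, -0.0]
contact_force: [-0.2, 0.2, -2.5]
gripper_width: 0.133
```

Emit:
{"method": "servo_tool", "body": {
  "deltas": [
    [[0, 3, 0.1, 0, 0], [0, 6, 0.2, 0, 0], [0, 9, 0.3, 0, 0], [0, 12, 0.4, 0, 0], [0, 15, 0.5, 0, 0]]
  ]
}}

```text
time: 22.58
tool_pos: [0.4693, 0.0761, 0.0476]
tool_rot: [-0.0, 0.694, 0.72, -0.0]
contact_force: [-1.5, -0.2, -3.2]
gripper_width: 0.132
```

```bash
python3 st.py
```

```text
22.575 [469.3  76.1  47.6] jaw 2.1 [-1.5 -0.2 -3.2]
```

Need 485.0 at y≈76: 15.7 more.

Emit:
{"method": "servo_tool", "body": {
  "deltas": [
    [[0, 3, 0.1, 0, 0], [0, 6, 0.2, 0, 0], [0, 9, 0.3, 0, 0], [0, 12, 0.4, 0, 0], [0, 13.5, 0.5, 0, 0]]
  ]
}}

```text
time: 23.2
tool_pos: [0.4831, 0.0766, 0.0479]
tool_rot: [0.0, 0.694, 0.72, -0.0]
contact_force: [-2.0, -0.0, -1.9]
gripper_width: 0.132
```

Emit:
{"method": "servo_tool", "body": {
  "deltas": [
    [[0, 1, 0, 0, 0], [0, 2, 0, 0, 0], [0, 2, 0, 0, 0]]
  ]
}}

```text
time: 23.58
tool_pos: [0.485, 0.0766, 0.0479]
tool_rot: [0.0, 0.694, 0.72, 0.0]
contact_force: [-0.8, 0.1, -2.9]
gripper_width: 0.129
```

Emit:
{"method": "servo_tool", "body": {
  "deltas": [
    [[0, -4, 0, 0, 0], [0, -12, -0.4, 0, 0], [0, -30, -1, 0, 0], [0, -60, -2, 0, 0], [0, -60, -2, 0, 0]]
  ]
}}

```text
time: 24.2
tool_pos: [0.4225, 0.0746, 0.0468]
tool_rot: [-0.001, 0.694, 0.72, -0.001]
contact_force: [0.4, 0.2, -3.2]
gripper_width: 0.133
```

Emit:
{"method": "servo_tool", "body": {
  "deltas": [
    [[0, 0, 0, 30, 0], [0, 0, 20, 60, 0], [0, 0, 60, 60, 0], [0, 0, 100, 60, 0], [0, 0, 140, 60, 0]]
  ]
}}

```text
time: 24.82
tool_pos: [0.4257, 0.216, 0.1085]
tool_rot: [0.001, 0.694, 0.72, 0.001]
contact_force: [1.0, 0.1, -2.6]
gripper_width: 0.13
```

```bash
python3 st.py; python3 look.py top c7 220 155 340 215; python3 look.py top c8 85 175 215 245;  python3 look.py scene c9 270 160 470 300
```

```text
24.825 [425.7 216.  108.5] jaw 2.08 [ 1.   0.1 -2.6]
k 6.667
k 6.154
k 4.0
```

View pics/c7.png

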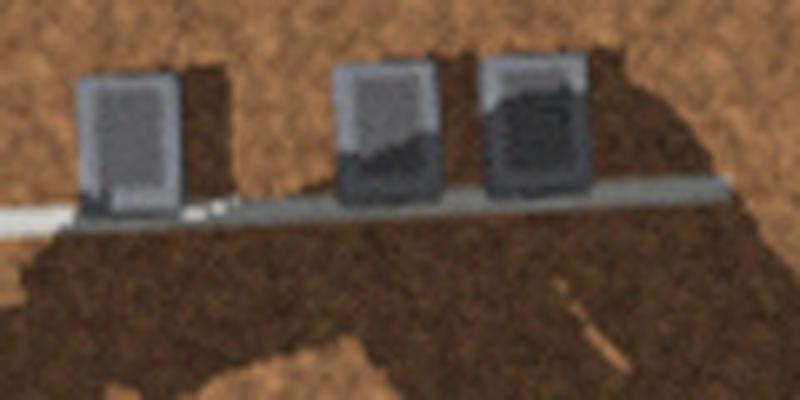

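View pics/c8.png

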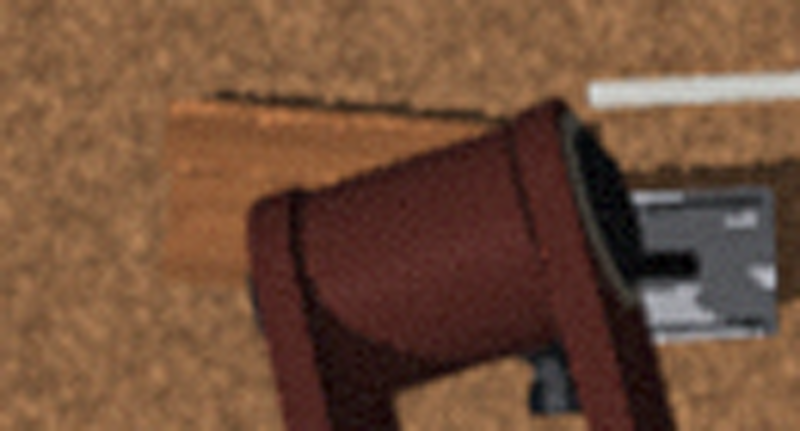

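View pics/c9.png

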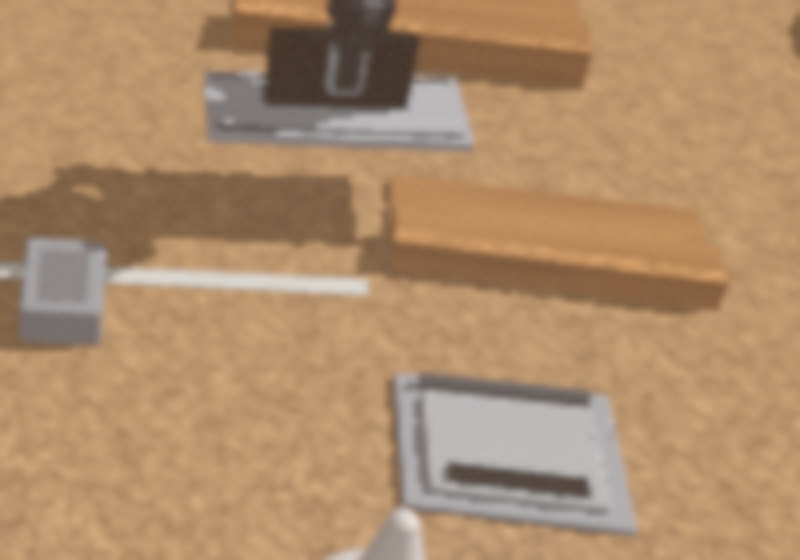

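```bash
python3 - <<'E'
from br import *
bricks(dict(A=[(77,75),(178,72),(182,213),(80,217)],B=[(333,64),(437,61),(441,200),(340,204)],C=[(481,57),(585,54),(590,191),(486,196)]),6.667,(220,155))
print(q('top',[(20,222),(240,212),(460,198),(720,187)],0,6.667,(220,155)).round(1).tolist())
E
```

```text
A face [518.6  57. ] strip x there 520.1 need 1.5 yaw 0.9 1.3 size 64.7 46.2
B face [522.7 -60.9] strip x there 524.5 need 1.8 yaw 1.4 1.3 size 63.9 46.7
C face [ 525.4 -127.9] strip x there 527.0 need 1.6 yaw 1.0 1.5 size 63.2 47.4
[[518.1, 109.8], [521.5, 7.7], [526.9, -94.6], [530.6, -215.4]]
```

```bash
python3 - <<'E'
from br import *
z=.0727
t=q('top',[(772,188),(778,332)],z,6.154,(85,175));m=t.mean(0);a=np.radians(2.08)
print(t.round(1).tolist(),'centre from end',(m+80*np.array([-np.sin(a),np.cos(a)])).round(1))
s=q('scene',[(205,72),(210,138),(458,75),(472,146)],z,4,(270,160));print(s.round(1).tolist(),s.mean(0).round(1))
for a,b in((2,0),(3,1)): d=s[a]-s[b];print(np.degrees(np.arctan2(-d[0],d[1])).round(2),np.linalg.norm(d).round(1))
h=q('scene',[(388,180),(705,211)],.006,4,(270,160));print('front',h.round(1).tolist(),h.mean(0))
h=q('scene',[(388,246),(725,275)],.023,4,(270,160));print('back',h.round(1).tolist(),h.mean(0))
# earlier straightedge on table, top & scene vs grasp TCP (669.7,42.1)
E
```

```text
[[461.7, 140.3], [393.9, 137.7]] centre from end [424.9 218.9]
[[400.4, 133.9], [472.3, 137.6], [387.6, 295.1], [464.2, 294.0]] [431.1 215.2]
4.54 161.7
2.98 156.6
front [[416.2, 257.8], [427.5, 453.5]] [421.84402282 355.67291373]
back [[503.8, 248.0], [509.1, 440.5]] [506.44861553 344.24085351]
```

Emit:
{"method": "servo_tool", "body": {
  "deltas": [
    [[0, 0, 40, 0, -0.4], [0, 1, 80, 0, -0.8], [0, 2, 120, 0, -1.1], [0, 3, 137, 0, -1.1], [0, 3, 137, 0, -1.1]]
  ]
}}

```text
time: 25.6
tool_pos: [0.4282, 0.3515, 0.1078]
tool_rot: [0.0, 0.734, 0.679, -0.0]
contact_force: [-0.0, 0.2, -3.0]
gripper_width: 0.13
```

Emit:
{"method": "servo_tool", "body": {
  "deltas": [
    [[0, 0, 0, -15, 0], [0, 0, 0, -30, 0], [0, 0, 0, -40, 0], [0, 0, 0, -40, 0]]
  ]
}}

```text
time: 26.1
tool_pos: [0.4269, 0.3505, 0.066]
tool_rot: [-0.0, 0.735, 0.679, -0.002]
contact_force: [0.5, -0.3, -3.8]
gripper_width: 0.129
```

```bash
python3 st.py; python3 look.py scene d1 340 150 470 245;python3 look.py top d2 85 180 215 250
```

```text
26.1 [426.9 350.5  66. ] jaw -4.53 [ 0.5 -0.3 -3.8]
k 6.154
k 6.154
```

View pics/d1.png

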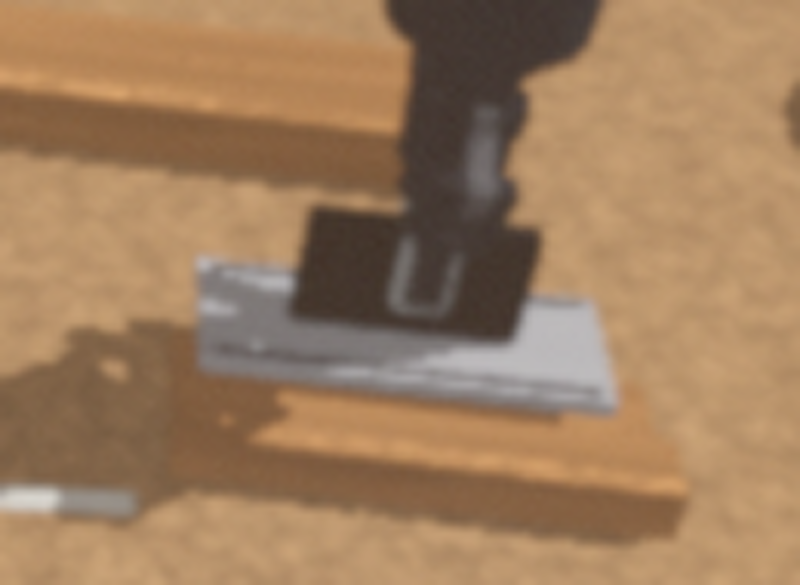

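View pics/d2.png

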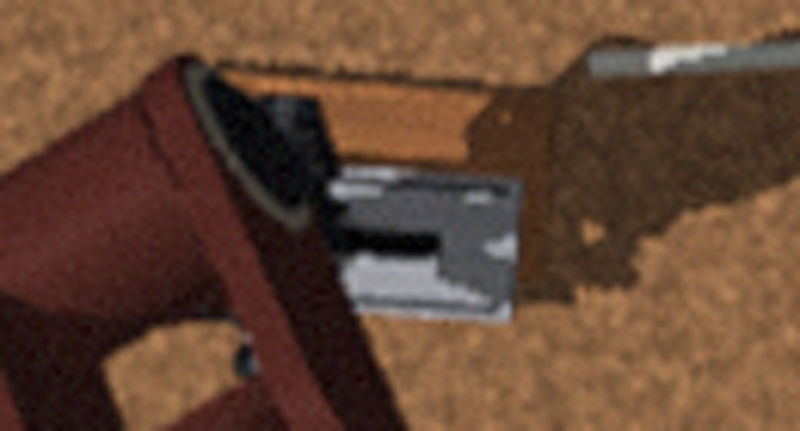

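```bash
python3 - <<'E'
from br import *
a=np.radians(-4.5);U=np.array([np.cos(a),np.sin(a)]);V=np.array([-U[1],U[0]])
def loc(p,n,z,o): return [[round(float(x@U),1),round(float(x@V),1)] for x in q(n,p,z,6.154,o)]
print('top blade end',loc([(520,183),(513,322)],'top',.030,(85,180)))
print('top holder -y end (old)',[[round(float(np.array(x)@U),1),round(float(np.array(x)@V),1)] for x in([510.9,444.8],[495.7,253.4],[406.4,258.2],[422.4,452.0])])
print('scene blade near L,R',loc([(198,370),(617,405)],'scene',.030,(340,150)))
print('scene holder back L,R',loc([(165,477),(686,487)],'scene',.023,(340,150)))
print('scene holder front R',loc([(645,392)],'scene',.006,(340,150)))
p=np.array([426.9,350.5]);print('tcp',p@U,p@V)
E
```

```text
top blade end [[430.1, 303.3], [362.3, 301.1]]
top holder -y end (old) [[474.4, 483.5], [474.3, 291.5], [384.9, 289.3], [385.6, 483.7]]
scene blade near L,R [[444.8, 298.5], [437.1, 458.5]]
scene holder back L,R [[505.0, 286.1], [474.1, 479.3]]
scene holder front R [[395.1, 481.4]]
tcp 398.08409671806265 382.91371343967836
```

Emit:
{"method": "servo_tool", "body": {
  "deltas": [
    [[0, 0.3, 2, 0, 0], [0, 0.3, 4.3, -3, 0], [0, 0.3, 4.3, -8, 0], [0, 0.3, 4.3, -12, 0], [0, 0.3, 4.3, -12, 0]]
  ]
}}

```text
time: 26.82
tool_pos: [0.4277, 0.3556, 0.0551]
tool_rot: [-0.0, 0.734, 0.679, -0.001]
contact_force: [0.5, 0.3, -2.0]
gripper_width: 0.131
```

Emit:
{"method": "servo_tool", "body": {
  "deltas": [
    [[0, 0, 0, -1, 0], [0, 0, 0, -2, 0], [0, 0, 0, -2, 0]]
  ]
}}

```text
time: 27.2
tool_pos: [0.4282, 0.3559, 0.0538]
tool_rot: [-0.0, 0.734, 0.679, 0.0]
contact_force: [0.3, -0.2, -3.3]
gripper_width: 0.132
```

Emit:
{"method": "servo_tool", "body": {
  "deltas": [
    [[0, 0, 0, -1, 0], [0, 0, 0, -2, 0], [0, 0, 0, -2, 0]]
  ]
}}

```text
time: 27.58
tool_pos: [0.4281, 0.3558, 0.0517]
tool_rot: [-0.0, 0.734, 0.679, -0.0]
contact_force: [0.7, -0.1, -2.3]
gripper_width: 0.132
```

Emit:
{"method": "servo_tool", "body": {
  "deltas": [
    [[0, 0, 0, -1, 0], [0, 0, 0, -1, 0], [0, 0, 0, -1, 0]]
  ]
}}

```text
time: 27.95
tool_pos: [0.4282, 0.3559, 0.0508]
tool_rot: [-0.0, 0.734, 0.679, -0.0]
contact_force: [-0.9, -1.2, -3.5]
gripper_width: 0.131
```

Emit:
{"method": "servo_tool", "body": {
  "deltas": [
    [[0, 0, 0, -1, 0], [0, 0, 0, -1, 0], [0, 0, 0, -1, 0]]
  ]
}}

```text
time: 28.32
tool_pos: [0.4282, 0.3558, 0.0498]
tool_rot: [-0.0, 0.734, 0.679, -0.0]
contact_force: [1.0, 0.6, -3.4]
gripper_width: 0.136
```

Emit:
{"method": "servo_tool", "body": {
  "deltas": [
    [[0, 0, 0, -1, 0], [0, 0, 0, -1, 0], [0, 0, 0, -1, 0]]
  ]
}}

```text
time: 28.7
tool_pos: [0.4283, 0.356, 0.0498]
tool_rot: [-0.0, 0.734, 0.679, -0.0]
contact_force: [-3.5, -2.5, 5.1]
gripper_width: 0.13
```

Emit:
{"method": "servo_tool", "body": {
  "deltas": [
    [[0, 0, 0, 2.4, 0], [0, 4, -0.3, 2.4, 0], [0, 8, -0.6, 2.4, 0], [0, 12, -0.9, 2.4, 0], [0, 16, -1.3, 2.4, 0]]
  ]
}}

```text
time: 29.32
tool_pos: [0.4445, 0.3545, 0.0511]
tool_rot: [-0.0, 0.734, 0.679, -0.0]
contact_force: [-0.2, 0.5, -3.1]
gripper_width: 0.134
```

Emit:
{"method": "servo_tool", "body": {
  "deltas": [
    [[0, 2, -0.1, 0, 0], [0, 4, -0.3, 0, 0], [0, 6, -0.5, 0, 0], [0, 8, -0.6, 0, 0], [0, 8, -0.6, 0, 0]]
  ]
}}

```text
time: 29.95
tool_pos: [0.4523, 0.354, 0.0513]
tool_rot: [-0.0, 0.734, 0.679, 0.0]
contact_force: [-0.2, -0.8, -3.6]
gripper_width: 0.136
```

```bash
python3 st.py; python3 look.py scene d3 340 150 470 245
```

```text
29.95 [452.3 354.   51.3] jaw -4.51 [-0.2 -0.8 -3.6]
k 6.154
```

View pics/d3.png

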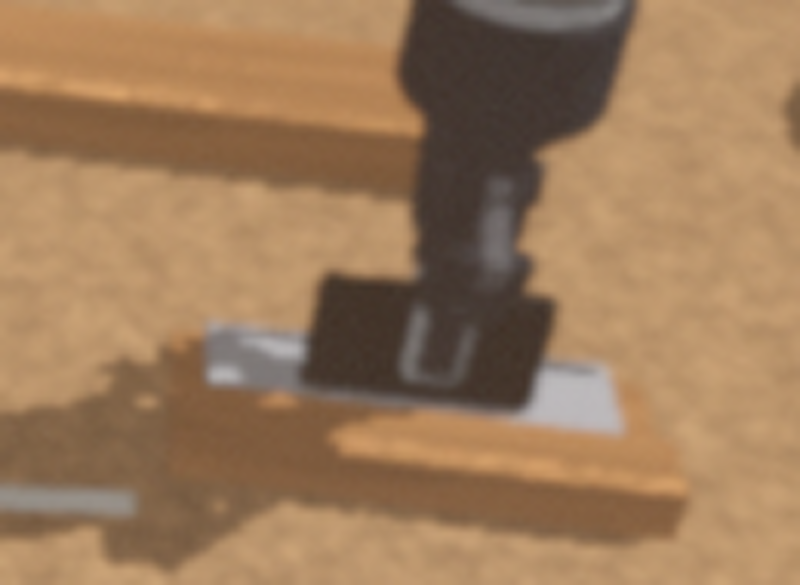

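Emit:
{"method": "servo_tool", "body": {
  "deltas": [
    [[0, 2, -0.1, 0, 0], [0, 4, -0.3, 0, 0], [0, 6, -0.5, 0, 0], [0, 7, -0.5, 0, 0], [0, 7, -0.5, 0, 0]]
  ]
}}

```text
time: 30.62
tool_pos: [0.4587, 0.3535, 0.0511]
tool_rot: [-0.0, 0.734, 0.679, -0.0]
contact_force: [-2.6, 0.8, -2.1]
gripper_width: 0.129
```

Emit:
{"method": "servo_tool", "body": {
  "deltas": [
    [[0, 1, -0.1, 0, 0], [0, 1.5, -0.1, 0, 0], [0, 2, -0.2, 0, 0], [0, 2, -0.2, 0, 0]]
  ]
}}

```text
time: 31.12
tool_pos: [0.4594, 0.3536, 0.0508]
tool_rot: [-0.002, 0.735, 0.678, -0.002]
contact_force: [-7.5, 3.0, 0.3]
gripper_width: 0.127
```

Emit:
{"method": "servo_tool", "body": {
  "deltas": [
    [[0, -1, 0, -1, 0], [0, -1, 0, -2, 0], [0, 1, 0, -2, 0], [0, 3, -0.2, -2, 0], [0, 3, -0.2, -2, 0]]
  ]
}}

```text
time: 31.75
tool_pos: [0.4601, 0.3535, 0.0502]
tool_rot: [-0.004, 0.735, 0.678, -0.004]
contact_force: [-20.6, -1.4, 14.5]
gripper_width: 0.133
```

Emit:
{"method": "servo_tool", "body": {
  "deltas": [
    [[0, 1, 0, 0, 0], [0, 2, 0, 0, 0], [0, 2, 0, 0, 0]]
  ]
}}

```text
time: 32.12
tool_pos: [0.4604, 0.3535, 0.0504]
tool_rot: [-0.005, 0.735, 0.678, -0.006]
contact_force: [-27.1, -2.3, 20.5]
gripper_width: 0.132
```

```bash
python3 st.py; python3 look.py scene d4 340 150 470 245;python3 look.py top d5 85 180 215 250
```

```text
32.125 [460.4 353.5  50.4] jaw -4.63 [-27.1  -2.3  20.5]
k 6.154
k 6.154
```

View pics/d4.png

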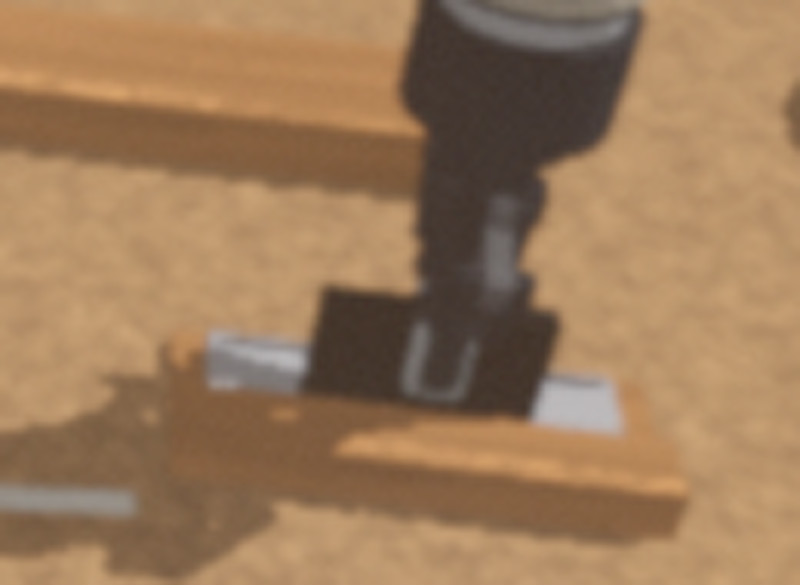

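View pics/d5.png

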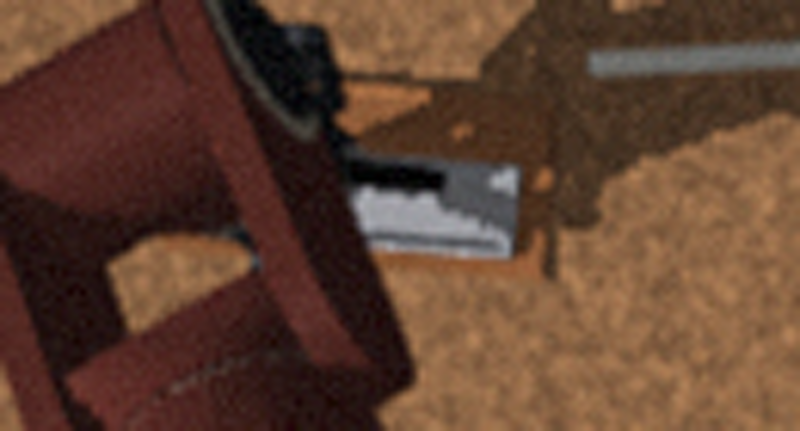

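Emit:
{"method": "servo_tool", "body": {
  "deltas": [
    [[0, -2, 0, 1, 0], [0, -4, 0, 1.5, 0], [0, -5, 0.3, 1.5, 0], [0, -5, 0.3, 1.5, 0]]
  ]
}}

```text
time: 32.72
tool_pos: [0.4593, 0.3533, 0.05]
tool_rot: [-0.001, 0.735, 0.678, -0.002]
contact_force: [-7.0, 1.3, -0.3]
gripper_width: 0.13
```

Emit:
{"method": "servo_tool", "body": {
  "deltas": [
    [[30, 0, 0, 0, 0], [60, 0, 0, 0, 0], [85, 0, 0, 0, 0], [85, 0, 0, 0, 0], [85, 0, 0, 0, 0]]
  ]
}}

```text
time: 33.35
tool_pos: [0.4613, 0.3534, 0.0508]
tool_rot: [0.0, 0.734, 0.679, 0.0]
contact_force: [0.2, -0.4, 0.5]
gripper_width: 0.994
```

Emit:
{"method": "servo_tool", "body": {
  "deltas": [
    [[85, 0, 0, 20, 0], [85, 0, 0, 60, 0], [85, 0, 0, 110, 0], [85, -30, 0, 150, 0], [85, -60, 0, 180, 0]]
  ]
}}

```text
time: 33.98
tool_pos: [0.4013, 0.3537, 0.2349]
tool_rot: [0.0, 0.735, 0.679, 0.002]
contact_force: [-0.4, 0.8, 1.6]
gripper_width: 0.995
```

Emit:
{"method": "servo_tool", "body": {
  "deltas": [
    [[85, -40, 25, 0, 0], [85, -80, 50, 0, 0], [85, -120, 75, 0, 0], [85, -160, 100, 0, 0], [85, -200, 130, 0, 0]]
  ]
}}

```text
time: 34.6
tool_pos: [0.1999, 0.4841, 0.2327]
tool_rot: [-0.0, 0.734, 0.679, 0.001]
contact_force: [-0.0, -0.1, 0.5]
gripper_width: 0.993
```

Emit:
{"method": "servo_tool", "body": {
  "deltas": [
    [[85, 0, 0, 0, 0], [85, 0, 0, 0, 0]]
  ]
}}

```text
time: 34.85
tool_pos: [0.2014, 0.4834, 0.2318]
tool_rot: [0.0, 0.734, 0.679, 0.001]
contact_force: [0.6, -0.1, 0.7]
gripper_width: 0.995
```

```bash
python3 look.py top e1 90 90 420 240; python3 look.py scene e2 90 160 470 330
python3 - <<'E'
import cv2
t=cv2.imread('pics/e1_full.png');s=cv2.imread('pics/e2_full.png')
z=lambda im,x0,y0,x1,y1,f,k:cv2.imwrite('pics/'+f,cv2.resize(im[y0:y1,x0:x1],None,fx=k,fy=k,interpolation=cv2.INTER_CUBIC))
z(t,100,180,200,240,'e3.png',8);z(t,225,155,335,215,'e4.png',7.27);z(t,335,170,415,230,'e5.png',8);z(s,360,195,460,250,'e6.png',8);z(s,95,175,185,225,'e7.png',8)
E
```

```text
k 2.424
k 2.105
```

View pics/e1.png

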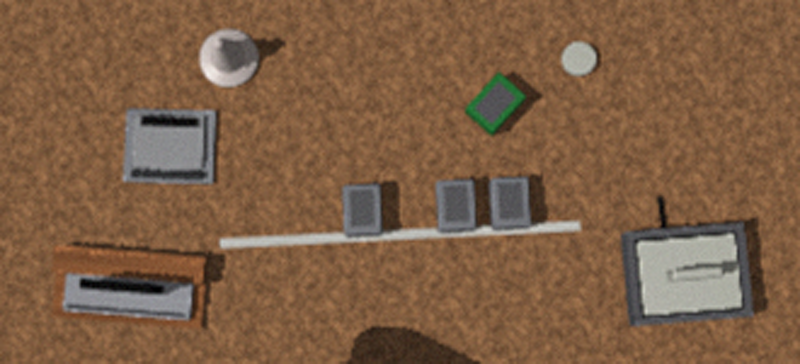

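View pics/e3.png

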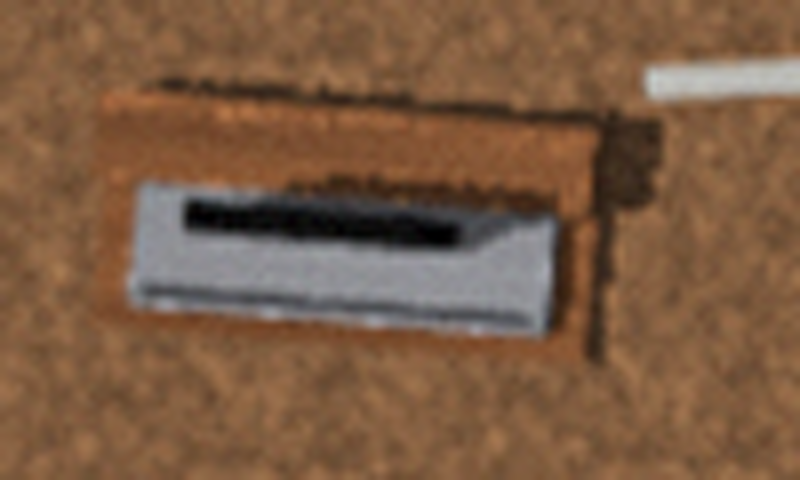

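View pics/e4.png

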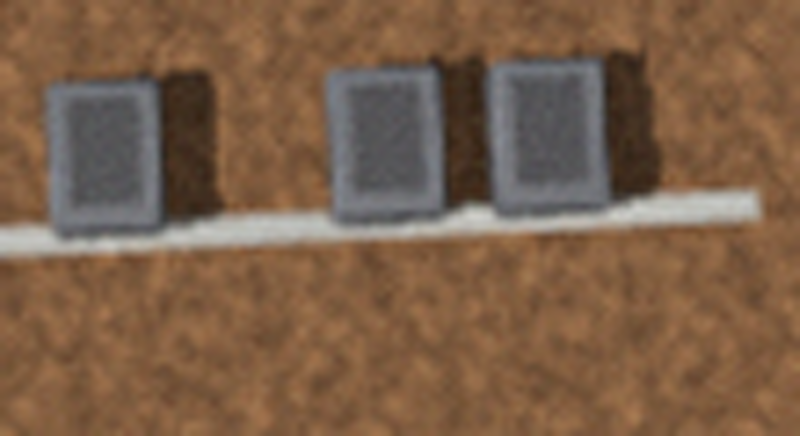

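View pics/e5.png

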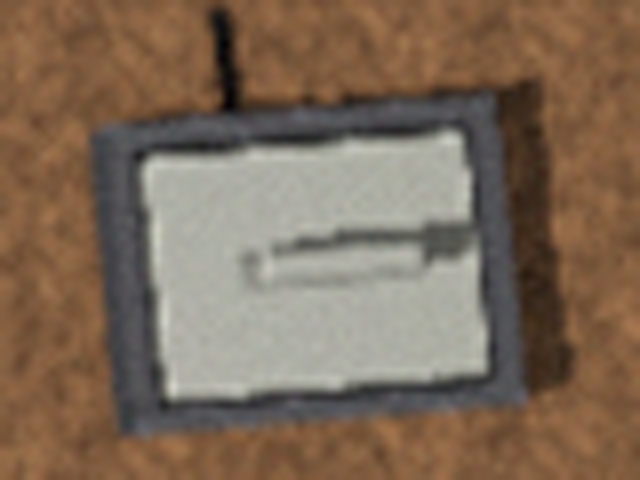

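View pics/e6.png

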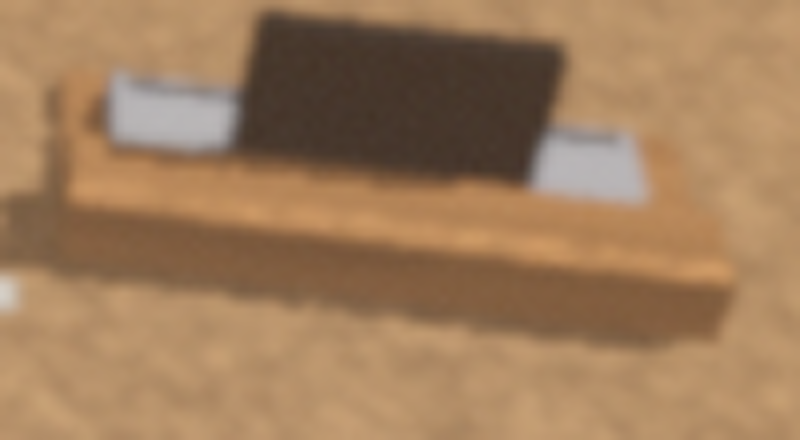

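View pics/e7.png

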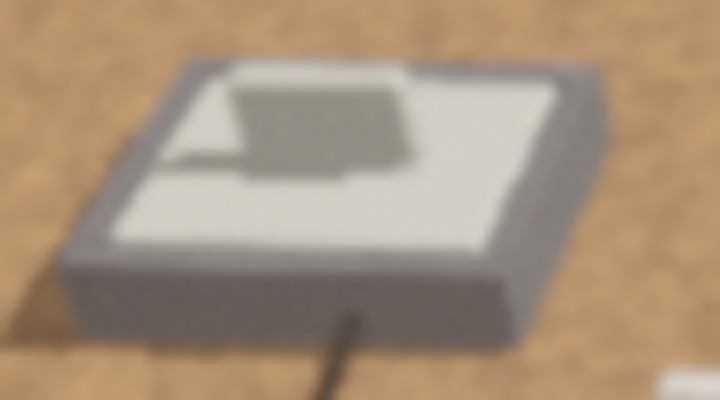

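```bash
python3 - <<'E'
from br import *
bricks(dict(A=[(48,86),(157,80),(162,230),(55,236)],B=[(328,71),(440,66),(445,216),(334,222)],C=[(488,64),(605,60),(610,208),(493,215)]),7.27,(225,155))
im=cv2.imread('pics/e1_full.png')
for r in segs(im,150,255,0,(175,170,255,205),minA=20,close=0)+segs(im,150,255,0,(308,175,340,195),minA=10,close=0): print('strip',r)
for (a,b) in((225,255),(268,286),(308,334)):
    for x in (a,b): pass
# brick yaw via mask
for (x0,x1) in((228,252),(267,289),(289,312)):
    print('brick',segs(im,60,150,.028,(x0,160,x1,190),close=6))
E
```

```text
A face [518.3  56.1] strip x there 520.1 need 1.8 yaw 1.8 2.5 size 63.0 45.1
B face [522.9 -60.9] strip x there 524.5 need 1.6 yaw 1.2 2.2 size 63.2 46.6
C face [ 525.  -128.4] strip x there 527.0 need 2.0 yaw 0.8 2.0 size 62.8 48.9
strip ([217.0, 188.0], [517.5, 126.3], [230.6, 15.0], -87.9)
strip ([318.0, 183.0], [529.2, -186.6], [67.2, 14.5], -87.2)
brick [([239.0, 177.0], [549.3, 57.0], [66.7, 48.7], 1.4)]
brick [([278.0, 175.0], [553.4, -60.5], [67.4, 50.0], 2.1)]
brick [([300.0, 174.0], [556.3, -127.5], [67.2, 51.8], 2.4)]
```

```bash
python3 -c "
from h import *;print(job_done())"
```

```text
the job is handed in; nothing more can be done
None
```

The shelf is tidied and the job was handed in at about 35 s. No verdict comes back, so what follows rests on my own last measurements.

- **Lid:** I gripped it by its fin, lowered it into the cable box and pressed both pads down, reaching about 25 N. It stopped about 22 mm lower, as expected for the seat, and both views show it flush and inside the opening.
- **Bricks:** Three were present, and one was knocked about 45 mm aside during the run; I re-measured before pushing. The straightedge's edge pushed two together, then the third. Their faces line up within about 1 mm, 1.6–2 mm on the robot's side of the strip's centre line, so they stand on the 12 mm strip. Most brick angles came out at about 1–2.5° against the strip's 2.1°. The spread is near the limit of what I can measure.
- **Straightedge:** It went into the smaller holder and was pushed against the end wall at about 27 N, then released. About 45–46 mm of the blade shows outside the slot, against 46 mm when fully home.
- **Bystanders:** The tablet stand, cone, tracker and green look-alike look undisturbed in the final view.

**Checks that disagreed:** The scene camera read about 5 mm farther in x than the top camera, so I relied on the top camera, relative measurements and the arm's own position. One move to the straightedge stopped about 28 mm short because of a joint speed limit, and I corrected it before gripping.

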